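# Sort tube wells from riser sleeves with a probe rod and load the hotplate

## Robot

A 6-joint arm with a two-finger parallel gripper is mounted at the origin on the work surface. World frame = base frame: x ahead of the robot, y to its left, z up, the work surface at z = 0. Lengths are in m, angles in rad, forces in N, time in s.
With the tool pointing down it reaches from about 0.25 to 0.8 m from the base axis. Payload 8.5 kg.
Tool frame: the origin (TCP) lies on the front face of the gripper's body, between the roots of the fingers; the fingertips stand 73 mm ahead of it and the grasp point (between the pads) lies 54 mm ahead of it; z points along the fingers, y is the line along which they close (so a half turn about z gives the same grasp; the last joint's range is limited). The gripper opens to 85 mm and grips with 20 to 120 N. Pads are 22 mm wide; open, the fingers measure 114 mm over their backs; the gripper's body (76 mm by 85 mm) begins 54 mm behind the grasp point. The pads swing forward as they close: fully open they stand 13 mm farther back than shut.
Start: joints at [0, 0.238, -0.013, 1.319, 0, 1.571], TCP at [0.525, -0, 0.304] pointing down, gripper open.
Joint ranges: [-2.66, 2.66], [-1.03, 1.9], [-1.14, 1.46], [-1.82, 2.27], [-1.45, 1.34], [-3.14, 3.14]. Speed limits (rad/s): [2.22, 2.22, 2.79, 3.14, 3.14, 3.14].

## Interface

Orientations are given as a rotation vector (axis times angle).
In Python, from cell import arm, viewer, finish_job gives the robot as it stands.
- The arm moves only by the shell command python3 -m creep 'ROWS'. ROWS is JSON, a list of rows, each a list of 7 numbers: the shift along the tool's x, y, z in units of 50 mm (1.0 is 50 mm), then the turn, a rotation vector about the tool's x, y, z in units of 5 degrees (1.0 is 5 degrees), then the finger opening in mm, from 0 to 85.4. In form: [[tx, ty, tz, wx, wy, wz, jaw], ...]. A call has 1 to 5 rows; each row is the pose to reach, as a shift and turn from the pose commanded when the call began, along the tool's axes at that moment; what a row does not reach only later rows make up. A row lasts 1/10 s, in which the tool goes at most 50 mm and 8.59 degrees, less where a joint would pass 70% of its speed; a pose out of reach is approached as far as the arm can. A call with a gripper value outside its range is refused whole. The fingers move at their own pace and stop on an object; the grip force is fixed at half the most. Time passes only in rows, so rows that repeat a pose let the fingers close. It gives the time, the measured TCP pose, the force, the opening and the grip force at its end, in the units of the state.
- arm.observe(): the state, without advancing time (a new reading comes with each control period).
- viewer.get_image(name): name is "scene" or "side" or "wrist"; returns the picture (420x560x3 uint8, red, green, blue); there is no depth.
- viewer.camera_params(name): a dict with "fov_y" (degrees; the focal length in pixels is half the picture's height over the tangent of half this angle, whatever the lens; pixels are square), "cx", "cy" (the principal point, pixels), "k1" (the pictures are not rectified: a ray, as slopes to the right and down, at radius r is drawn at 1 + k1 r^2 times it, then the intrinsics apply), "view" (4x4, takes a point from world to camera coordinates); the wrist camera has in their place "mount" (4x4, takes a point from camera to tool coordinates, whose origin is the TCP and whose axes are the flange's). Camera axes: x right, y down, z forward; pixel columns grow to the right and rows downward; lengths in m; the calibration is good to about 2 mm. A picture is of the moment at which its call begins: read the wrist's pose just before it. camera_params takes no time and is no camera call.
- finish_job(): hands the job in; it is judged then, once.
The state is a dict: "clock": time; "joint_positions": joint angles; "joint_velocities": joint speeds; "joint_efforts": joint torques, N m; "ee_pos": TCP position; "eef_rot": TCP orientation; "ft_force": force on the tool from outside, world axes, zero at the start; "moment": the same for the moment, N m; "opening": finger opening in m; "grip_force": force on a finger pad.
Only numpy, scipy, OpenCV 4.12 (cv2) and the standard library are available. Lean on these libraries where they do the work, as an engineer would, in place of code of your own. Each camera call takes 0.05 s, during which the arm holds its last target. There are 200 camera calls.

## Task

The square aluminium blocks on the bench are a mix of tube wells, whose bore has a closed bottom, and riser sleeves, which are bored right through, and from outside they look alike: take the probe rod from the white stand and feel down the bores with it to find out which are which. Stand every tube well upright on the hotplate's top plate, setting it down gently because the ceramic chips, and stand every sleeve upright on the floor of the grey tray. Stand the used rod upright in the white stoneware pot, and leave the other things on the bench alone.

Things in the scene. Friction and masses are not known exactly. Their poses are not given: they have to be found in the camera images.
- block_a: square aluminium block, 40 x 40 mm, 42 mm tall, about 0.16 kg, with a vertical bore 14 mm wide down the middle of its top (rim bevelled 2 mm). It stands free on the bench. Either a tube well (bore 26 mm deep, 16 mm of solid floor below) or a riser sleeve (bore right through, 42 mm); outside they are alike. Origin: centre of its underside; z up the bore, x and y square to its sides. May be absent.
- block_b: square aluminium block, 40 x 40 mm, 42 mm tall, about 0.16 kg, with a vertical bore 14 mm wide down the middle of its top (rim bevelled 2 mm). It stands free on the bench. Either a tube well (bore 26 mm deep, 16 mm of solid floor below) or a riser sleeve (bore right through, 42 mm); outside they are alike. Origin: centre of its underside; z up the bore, x and y square to its sides. May be absent.
- block_c: square aluminium block, 40 x 40 mm, 42 mm tall, about 0.16 kg, with a vertical bore 14 mm wide down the middle of its top (rim bevelled 2 mm). It stands free on the bench. Either a tube well (bore 26 mm deep, 16 mm of solid floor below) or a riser sleeve (bore right through, 42 mm); outside they are alike. Origin: centre of its underside; z up the bore, x and y square to its sides. May be absent.
- block_d: square aluminium block, 40 x 40 mm, 42 mm tall, about 0.16 kg, with a vertical bore 14 mm wide down the middle of its top (rim bevelled 2 mm). It stands free on the bench. Either a tube well (bore 26 mm deep, 16 mm of solid floor below) or a riser sleeve (bore right through, 42 mm); outside they are alike. Origin: centre of its underside; z up the bore, x and y square to its sides. May be absent.
- block_e: square aluminium block, 40 x 40 mm, 42 mm tall, about 0.16 kg, with a vertical bore 14 mm wide down the middle of its top (rim bevelled 2 mm). It stands free on the bench. Either a tube well (bore 26 mm deep, 16 mm of solid floor below) or a riser sleeve (bore right through, 42 mm); outside they are alike. Origin: centre of its underside; z up the bore, x and y square to its sides. May be absent.
- block_f: square aluminium block, 40 x 40 mm, 42 mm tall, about 0.16 kg, with a vertical bore 14 mm wide down the middle of its top (rim bevelled 2 mm). It stands free on the bench. Either a tube well (bore 26 mm deep, 16 mm of solid floor below) or a riser sleeve (bore right through, 42 mm); outside they are alike. Origin: centre of its underside; z up the bore, x and y square to its sides. May be absent.
- block_g: square aluminium block, 40 x 40 mm, 42 mm tall, about 0.16 kg, with a vertical bore 14 mm wide down the middle of its top (rim bevelled 2 mm). It stands free on the bench. Either a tube well (bore 26 mm deep, 16 mm of solid floor below) or a riser sleeve (bore right through, 42 mm); outside they are alike. Origin: centre of its underside; z up the bore, x and y square to its sides. May be absent.
- rod: probe rod, 170 mm long, 0.08 kg: steel, 10 mm thick, with a blunt taper over the last 8 mm to a 4 mm wide point; its top 60 mm (110 to 170 mm from the point) is a grey grip sleeve 16 mm thick. At the start it stands, point down, in the far hole of the stand (15 mm of floor under the point, 45 mm of the rod in the 11 mm hole), and so is loose in it by up to about 1.5 degrees. Origin: the point; z runs along the rod towards the grip.
- stand: white plastic rod stand, fixed, 110 (x) x 56 (y) x 60 mm tall, three holes in a row along x, 32.5 mm apart; the rod stands in the +x one; in the -x one stands a thermometer that reaches 148 mm above the bench and stays there. Origin: centre of its underside.
- pot: white round stoneware pot for used rods, fixed, 48 mm outside, 40 mm inside, 90 mm tall, floor 5 mm thick; a rod let go in it leans against its rim. Origin: centre of its underside.
- pot_floor (a point): centre of the pot's inner floor, 5 mm above the bench.
- hotplate: stirrer hotplate, fixed and cold: white housing 200 mm wide (y) and 72 mm high that reaches from 205 mm in front (-x, green sloping control panel) to 100 mm behind the origin, carrying a white ceramic top plate 190 x 190 x 20 mm. Origin: on the bench under the plate's centre.
- plate_top (a point): centre of the upper face of the hotplate's top plate, 112 mm above the bench; x and y along the plate's edges, z up.
- tray: grey plastic tray, fixed, 160 (x) x 230 (y) x 30 mm tall, walls and floor 4 mm. Origin: centre of its underside.
- tray_in (a point): centre of the tray's inner floor, 4 mm above the bench; x and y along its sides.
- stopper: red-brown rubber stopper, 28 mm wide, 26 mm tall, standing on the bench; not to be disturbed. Origin: centre of its underside.
- jar: small amber glass jar, 30 mm wide, 45 mm tall, standing on the bench; not to be disturbed. Origin: centre of its underside.
- stir_bar: white stirring bar, 36 x 9 x 9 mm, lying on the bench; not to be disturbed. Origin: centre of its underside.
- boss: aluminium clamp boss with two black screws, about 75 mm long, 20 mm high, lying on the bench; not to be disturbed. Origin: centre of its underside.
Not all that is in view belongs to the job. What is shaped like the block_e but green or yellow is not meant.

How it is judged:
On the way:
1. the probe rod has been put down the bore of a block as far as it goes (((horizontal distance between rod and block_a below 0.006 m and z of rod in the frame of block_a between -0.006 and 0.022 m) or (horizontal distance between rod and block_b below 0.006 m and z of rod in the frame of block_b between -0.006 and 0.022 m) or (horizontal distance between rod and block_c below 0.006 m and z of rod in the frame of block_c between -0.006 and 0.022 m) or (horizontal distance between rod and block_d below 0.006 m and z of rod in the frame of block_d between -0.006 and 0.022 m) or (horizontal distance between rod and block_e below 0.006 m and z of rod in the frame of block_e between -0.006 and 0.022 m) or (horizontal distance between rod and block_f below 0.006 m and z of rod in the frame of block_f between -0.006 and 0.022 m) or (horizontal distance between rod and block_g below 0.006 m and z of rod in the frame of block_g between -0.006 and 0.022 m))), for 0.1 s.
At the end, for the whole second after the job is handed in: tube wells (bore wall _c0 centred over 25 mm above the underside) stand on the hotplate's plate, centres 15 mm or more inside its edge; sleeves stand on the tray's floor; all upright within 0.12 rad; the rod stands point down on the pot's floor, leaning less than 0.5 rad; all at rest (((x of block_a in the frame of plate_top between -0.08 and 0.08 m and y of block_a in the frame of plate_top between -0.08 and 0.08 m and z of block_a in the frame of plate_top between -0.005 and 0.006 m and z of block_a_c0 in the frame of block_a above 0.025 m) or (x of block_a in the frame of tray_in between -0.06 and 0.06 m and y of block_a in the frame of tray_in between -0.095 and 0.095 m and z of block_a in the frame of tray_in between -0.005 and 0.006 m and z of block_a_c0 in the frame of block_a below 0.025 m)) and angle between each of block_a, block_b, block_c, block_d, block_e, block_f, block_g's own z axis and vertical below 0.12 rad and linear speed of each of block_a, block_b, block_c, block_d, block_e, block_f, block_g, rod below 0.02 m/s and angular speed of each of block_a, block_b, block_c, block_d, block_e, block_f, block_g, rod below 0.2 rad/s and ((x of block_b in the frame of plate_top between -0.08 and 0.08 m and y of block_b in the frame of plate_top between -0.08 and 0.08 m and z of block_b in the frame of plate_top between -0.005 and 0.006 m and z of block_b_c0 in the frame of block_b above 0.025 m) or (x of block_b in the frame of tray_in between -0.06 and 0.06 m and y of block_b in the frame of tray_in between -0.095 and 0.095 m and z of block_b in the frame of tray_in between -0.005 and 0.006 m and z of block_b_c0 in the frame of block_b below 0.025 m)) and ((x of block_c in the frame of plate_top between -0.08 and 0.08 m and y of block_c in the frame of plate_top between -0.08 and 0.08 m and z of block_c in the frame of plate_top between -0.005 and 0.006 m and z of block_c_c0 in the frame of block_c above 0.025 m) or (x of block_c in the frame of tray_in between -0.06 and 0.06 m and y of block_c in the frame of tray_in between -0.095 and 0.095 m and z of block_c in the frame of tray_in between -0.005 and 0.006 m and z of block_c_c0 in the frame of block_c below 0.025 m)) and ((x of block_d in the frame of plate_top between -0.08 and 0.08 m and y of block_d in the frame of plate_top between -0.08 and 0.08 m and z of block_d in the frame of plate_top between -0.005 and 0.006 m and z of block_d_c0 in the frame of block_d above 0.025 m) or (x of block_d in the frame of tray_in between -0.06 and 0.06 m and y of block_d in the frame of tray_in between -0.095 and 0.095 m and z of block_d in the frame of tray_in between -0.005 and 0.006 m and z of block_d_c0 in the frame of block_d below 0.025 m)) and ((x of block_e in the frame of plate_top between -0.08 and 0.08 m and y of block_e in the frame of plate_top between -0.08 and 0.08 m and z of block_e in the frame of plate_top between -0.005 and 0.006 m and z of block_e_c0 in the frame of block_e above 0.025 m) or (x of block_e in the frame of tray_in between -0.06 and 0.06 m and y of block_e in the frame of tray_in between -0.095 and 0.095 m and z of block_e in the frame of tray_in between -0.005 and 0.006 m and z of block_e_c0 in the frame of block_e below 0.025 m)) and ((x of block_f in the frame of plate_top between -0.08 and 0.08 m and y of block_f in the frame of plate_top between -0.08 and 0.08 m and z of block_f in the frame of plate_top between -0.005 and 0.006 m and z of block_f_c0 in the frame of block_f above 0.025 m) or (x of block_f in the frame of tray_in between -0.06 and 0.06 m and y of block_f in the frame of tray_in between -0.095 and 0.095 m and z of block_f in the frame of tray_in between -0.005 and 0.006 m and z of block_f_c0 in the frame of block_f below 0.025 m)) and ((x of block_g in the frame of plate_top between -0.08 and 0.08 m and y of block_g in the frame of plate_top between -0.08 and 0.08 m and z of block_g in the frame of plate_top between -0.005 and 0.006 m and z of block_g_c0 in the frame of block_g above 0.025 m) or (x of block_g in the frame of tray_in between -0.06 and 0.06 m and y of block_g in the frame of tray_in between -0.095 and 0.095 m and z of block_g in the frame of tray_in between -0.005 and 0.006 m and z of block_g_c0 in the frame of block_g below 0.025 m)) and horizontal distance between rod and pot_floor below 0.022 m and z of rod in the frame of pot_floor below 0.012 m and angle between rod's own z axis and vertical below 0.5 rad); the robot touches nothing.
It fails at once if a block is dropped onto the hotplate (let go more than about 1 cm above its plate) ((x of block_a in the frame of plate_top between -0.1 and 0.1 m and y of block_a in the frame of plate_top between -0.1 and 0.1 m and z of block_a in the frame of plate_top between 0.002 and 0.02 m and contact force between block_a and the fingers below 0.5 N and linear speed of block_a above 0.35 m/s) or (x of block_b in the frame of plate_top between -0.1 and 0.1 m and y of block_b in the frame of plate_top between -0.1 and 0.1 m and z of block_b in the frame of plate_top between 0.002 and 0.02 m and contact force between block_b and the fingers below 0.5 N and linear speed of block_b above 0.35 m/s) or (x of block_c in the frame of plate_top between -0.1 and 0.1 m and y of block_c in the frame of plate_top between -0.1 and 0.1 m and z of block_c in the frame of plate_top between 0.002 and 0.02 m and contact force between block_c and the fingers below 0.5 N and linear speed of block_c above 0.35 m/s) or (x of block_d in the frame of plate_top between -0.1 and 0.1 m and y of block_d in the frame of plate_top between -0.1 and 0.1 m and z of block_d in the frame of plate_top between 0.002 and 0.02 m and contact force between block_d and the fingers below 0.5 N and linear speed of block_d above 0.35 m/s) or (x of block_e in the frame of plate_top between -0.1 and 0.1 m and y of block_e in the frame of plate_top between -0.1 and 0.1 m and z of block_e in the frame of plate_top between 0.002 and 0.02 m and contact force between block_e and the fingers below 0.5 N and linear speed of block_e above 0.35 m/s) or (x of block_f in the frame of plate_top between -0.1 and 0.1 m and y of block_f in the frame of plate_top between -0.1 and 0.1 m and z of block_f in the frame of plate_top between 0.002 and 0.02 m and contact force between block_f and the fingers below 0.5 N and linear speed of block_f above 0.35 m/s) or (x of block_g in the frame of plate_top between -0.1 and 0.1 m and y of block_g in the frame of plate_top between -0.1 and 0.1 m and z of block_g in the frame of plate_top between 0.002 and 0.02 m and contact force between block_g and the fingers below 0.5 N and linear speed of block_g above 0.35 m/s)).
It fails at once if a bystander is shoved more than 5 cm or a standing one knocked over (distance of any of stopper, jar, stir_bar, boss from where it was at the start of the episode above 0.05 m or angle between any of stopper, jar's own z axis and vertical above 0.8 rad).
Of block_a, block_b, block_c, block_d, block_e, block_f, block_g only 4 to 6 are there at a start; the rules pass over those that are not, and their reading is None.
At some moment in a run one of block_a, block_b, block_c, block_d, block_e, block_f, block_g may be knocked a few centimetres aside while the robot is not near it.
It also fails if it takes over 210 s, if anything falls off the work surface, if the arm or the gripper's body presses on something with over 40 N, if the wrist force passes 120 N, or if a joint passes its speed limit or range.

## Working session

There is one attempt and no reset: what is moved stays moved. The work goes in short steps, Python scripts to look and compute and a shell command to move; the robot and the scene stay as the last step left them, time stands still between calls to the robot, and variables do not carry over. Pictures are saved under pics/ and viewed, at most 14 in all, crops included, and the job is handed in when it is done.

```bash
ls; mkdir -p pics
python3 - <<'E'
from cell import arm, viewer
import cv2, numpy as np
s=arm.observe(); print({k:np.round(v,3).tolist() for k,v in s.items()})
for n in ("scene","side","wrist"):
    p=viewer.camera_params(n); print(n,{k:np.round(v,4).tolist() for k,v in p.items()})
    cv2.imwrite(f"pics/{n}0.png",viewer.get_image(n)[:,:,::-1])
E
```

```text
pics
{'clock': 0.0, 'joint_positions': [0.0, 0.239, -0.014, 1.319, 0.0, 1.571], 'joint_velocities': [-0.001, -0.0, 0.0, -0.001, 0.001, 0.0], 'joint_efforts': [0.001, -53.879, 34.644, 0.018, 0.0, 0.0], 'ee_pos': [0.525, 0.0, 0.303], 'eef_rot': [-2.221, -2.221, 0.002], 'ft_force': [-0.332, -0.062, -0.352], 'moment': [-0.012, 0.02, 0.043], 'grip_force': 0.0, 'opening': 0.086}
scene {'fov_y': 49.8462, 'cx': 278.7467, 'cy': 202.8866, 'k1': 0.0422, 'view': [[-0.544, 0.839, 0.011, 0.2924], [0.4643, 0.3119, -0.8289, -0.1828], [-0.6989, -0.4458, -0.5593, 1.3682], [0.0, 0.0, 0.0, 1.0]]}
side {'fov_y': 54.9295, 'cx': 283.2437, 'cy': 209.942, 'k1': -0.1092, 'view': [[0.8508, -0.5252, -0.0159, -0.4668], [-0.2762, -0.4214, -0.8638, 0.2348], [0.447, 0.7393, -0.5036, 0.6395], [0.0, 0.0, 0.0, 1.0]]}
wrist {'fov_y': 60.6655, 'cx': 283.868, 'cy': 207.5453, 'k1': -0.0519, 'mount': [[-0.0012, -0.9484, -0.3169, 0.0816], [1.0, -0.0011, -0.0005, 0.0005], [0.0001, -0.3169, 0.9484, -0.0693], [0.0, 0.0, 0.0, 1.0]]}
```

View pics/scene0.png

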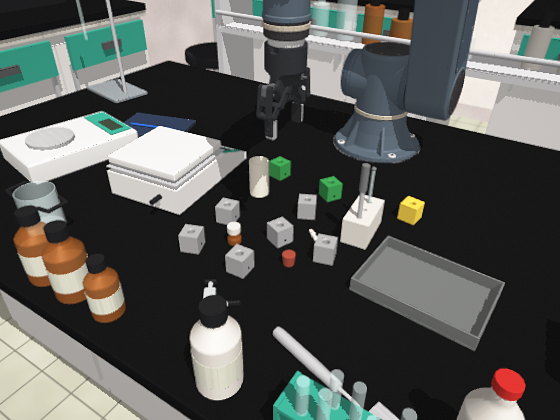

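View pics/side0.png

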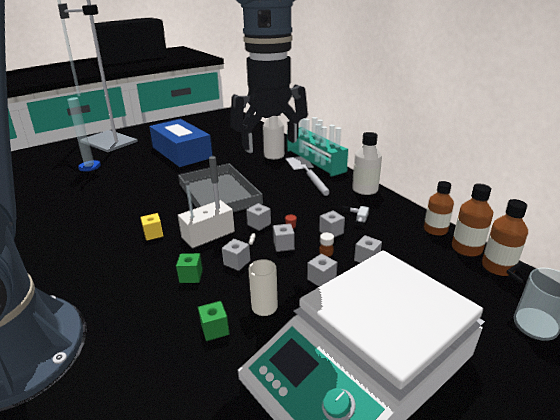

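View pics/wrist0.png

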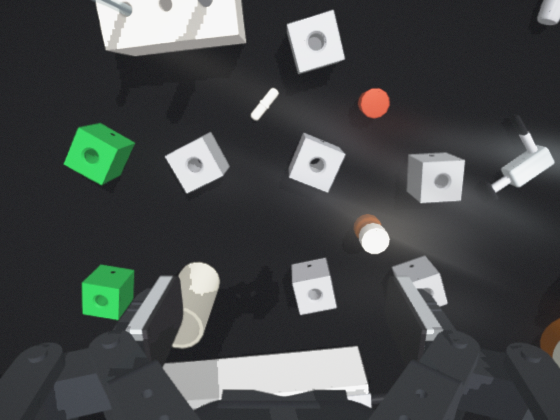

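```bash
cat > h.py <<'E'
import numpy as np, cv2
from scipy.spatial.transform import Rotation as R
from scipy.optimize import least_squares
from cell import arm, viewer
def cam(n, s=None):
    """focal, cx, cy, k1, world->camera 4x4"""
    p=viewer.camera_params(n)
    if n=="wrist":
        T=np.eye(4); T[:3,:3]=R.from_rotvec(s["eef_rot"]).as_matrix(); T[:3,3]=s["ee_pos"]
        V=np.linalg.inv(T@np.array(p["mount"]))
    else: V=np.array(p["view"])
    return dict(f=210/np.tan(np.radians(p["fov_y"])/2),cx=p["cx"],cy=p["cy"],k=p["k1"],V=V)
def proj(c,P):
    q=np.atleast_2d(P)@c["V"][:3,:3].T+c["V"][:3,3]; s=q[:,:2]/q[:,2:]
    s=s*(1+c["k"]*(s**2).sum(1,keepdims=True))
    return s*c["f"]+[c["cx"],c["cy"]]
def ray(c,uv):
    d=(np.array(uv,float)-[c["cx"],c["cy"]])/c["f"]; s=d.copy()
    for _ in range(20): s=d/(1+c["k"]*(s@s))
    Rm=c["V"][:3,:3]; v=Rm.T@np.append(s,1); return -Rm.T@c["V"][:3,3], v/np.linalg.norm(v)
def onz(c,uv,z):
    o,v=ray(c,uv); return o+v*(z-o[2])/v[2]
def tri(obs):
    """obs: list of (cam,uv) -> point, rms px"""
    r=least_squares(lambda P:np.concatenate([proj(c,P)[0]-uv for c,uv in obs]),[.5,0,.05])
    return r.x, np.sqrt((r.fun**2).mean())
def hole(img,uv,rad=14,frac=.62):
    """centroid of the dark bore near uv"""
    g=cv2.cvtColor(img,cv2.COLOR_RGB2GRAY).astype(float); u,v=map(int,np.round(uv))
    w=g[max(v-rad,0):v+rad+1,max(u-rad,0):u+rad+1]
    m=(w<frac*np.percentile(w,75)).astype(np.uint8)
    n,l,st,ce=cv2.connectedComponentsWithStats(m)
    y0,x0=max(v-rad,0),max(u-rad,0)
    best=min((k for k in range(1,n) if st[k,4]>8),key=lambda k:np.hypot(ce[k][0]+x0-uv[0],ce[k][1]+y0-uv[1]),default=None)
    return (np.array([ce[best][0]+x0,ce[best][1]+y0]),st[best,4]) if best else (np.array(uv,float),0)
def snap(n,name=None):
    s=arm.observe(); im=viewer.get_image(n)
    if name: cv2.imwrite(f"pics/{name}.png",im[:,:,::-1])
    return im,cam(n,s),s
E
python3 - <<'E'
from h import *
s=arm.observe(); C={n:cam(n,s) for n in("scene","side","wrist")}
w=cv2.imread("pics/wrist0.png")
W=[(316,41),(195,164),(316,164),(442,180),(315,294),(428,290)]
S=[(325,243),(307,200),(280,226),(240,255),(228,206),(192,233)]
D=[(259,212),(236,249),(284,232),(332,217),(322,263),(368,243)]
for a,b,d in zip(W,S,D):
    h,n=hole(w,a); P,e=tri([(C["wrist"],h),(C["scene"],b),(C["side"],d)])
    print(np.round(h,1),n,"P",np.round(P,3),"e",round(e,1),"z42",np.round(onz(C["wrist"],h,.042),3))
E
```

```text
[318.3  37.5] 83 P [0.555 0.123 0.035] e 1.4 z42 [0.554 0.123 0.042]
[195.2 162. ] 77 P [0.44  0.014 0.034] e 1.1 z42 [0.442 0.016 0.042]
[316.8 163.2] 122 P [0.556 0.013 0.034] e 0.8 z42 [0.556 0.015 0.042]
[441.8 180. ] 101 P [ 0.678 -0.002  0.038] e 0.6 z42 [ 0.676 -0.001  0.042]
[317.8 292.6] 29 P [ 0.56  -0.126  0.037] e 0.9 z42 [ 0.561 -0.124  0.042]
[427.  296.2] 180 P [ 0.677 -0.128  0.041] e 1.5 z42 [ 0.678 -0.129  0.042]
```

```bash
python3 -m creep '[[-0.5,0,-0.5,0,0,0,85],[-1,0,-1,0,0,0,85],[-1.5,0,-1.5,0,0,0,85],[-2,0,-2,0,0,0,85],[-2,0,-2,0,0,0,85]]'
python3 - <<'E'
from h import *
a=snap("wrist","w1"); print(a[2]["ee_pos"])
E
```

```text
clock: 0.65
ee_pos: [0.5256, -0.1023, 0.4066]
eef_rot: [2.221, 2.216, 0.003]
ft_force: [0.2, 0.8, 0.9]
opening: 0.0852
grip_force: 0.0
[ 0.52556198 -0.10233188  0.40655991]
```

View pics/w1.png

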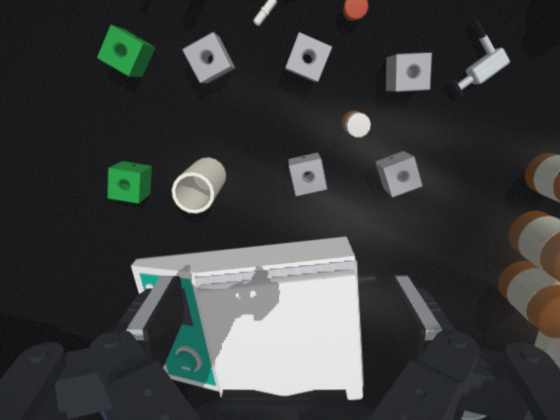

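Run:
```python
from h import *
s=arm.observe(); C={n:cam(n,s) for n in("scene","side","wrist")}
w=cv2.imread("pics/w1.png")
for a in [(208,57),(308,57),(413,71),(308,176),(402,176)]:
    h,n=hole(w,a,10); print(np.round(h,1),n,np.round(onz(C["wrist"],h,.042),4))
Sc,Si,Wr=C["scene"],C["side"],C["wrist"]
def t(name,**k):
    P,e=tri([(C[c],np.array(v,float)) for c,v in k.items()]); print(name,np.round(P,3),round(e,1))
t("pot rim",wrist=(193,192),side=(263,267),scene=(259,162))
t("plate NW",wrist=(195,277),side=(302,293))
t("plate NE",wrist=(355,263),side=(383,252),scene=(150,128))
t("plate NEb",wrist=(355,263),side=(383,252))
t("plate SE",wrist=(362,392),side=(481,313))
t("rodtop",scene=(365,165),side=(213,157))
t("tray a",scene=(389,238),side=(180,185)); t("tray b",scene=(504,284),side=(217,165))
t("stopper",scene=(289,252),side=(291,217)); t("jar",scene=(234,228),side=(326,237))
```

```text
[207.   56.7] 117 [0.4403 0.015  0.042 ]
[308.3  56.5] 133 [0.5543 0.0146 0.042 ]
[413.2  71. ] 102 [ 6.744e-01 -4.000e-04  4.200e-02]
[308.1 175.3] 62 [ 0.5563 -0.1223  0.042 ]
[403.2 175.7] 56 [ 0.6744 -0.123   0.042 ]
pot rim [ 0.425 -0.131  0.087] 0.9
plate NW [ 0.427 -0.233  0.103] 4.6
plate NE [ 0.604 -0.225  0.13 ] 21.1
plate NEb [ 0.613 -0.219  0.093] 2.6
plate SE [ 0.633 -0.413  0.096] 0.6
rodtop [0.465 0.148 0.183] 0.3
tray a [0.442 0.235 0.054] 12.5
tray b [0.547 0.433 0.075] 9.8
stopper [0.608 0.067 0.027] 0.9
jar [ 0.617 -0.061  0.039] 0.2
```

```bash
python3 -m creep '[[1,-0.5,0,0,0,0,85],[2,-0.5,0,0,0,0,85],[3,-0.5,0,0,0,0,85],[4,-0.5,0,0,0,0,85],[5,-0.5,0,0,0,0,85]]'; python3 -m creep '[[1,0,-0.1,0,0,0,85],[1.5,0,-0.1,0,0,0,85],[1.5,0,-0.1,0,0,0,85]]'
python3 - <<'E'
from h import *
a=snap("wrist","w2"); print(a[2]["ee_pos"])
E
```

```text
clock: 1.2
ee_pos: [0.4989, 0.1473, 0.4028]
eef_rot: [-2.22, -2.221, 0.002]
ft_force: [1.0, -0.1, 0.6]
opening: 0.0851
grip_force: 0.0
clock: 1.5
ee_pos: [0.499, 0.2235, 0.407]
eef_rot: [-2.215, -2.226, 0.003]
ft_force: [-0.1, -1.5, -0.5]
opening: 0.085
grip_force: 0.0
[0.49904518 0.223515   0.40701237]
```

View pics/w2.png

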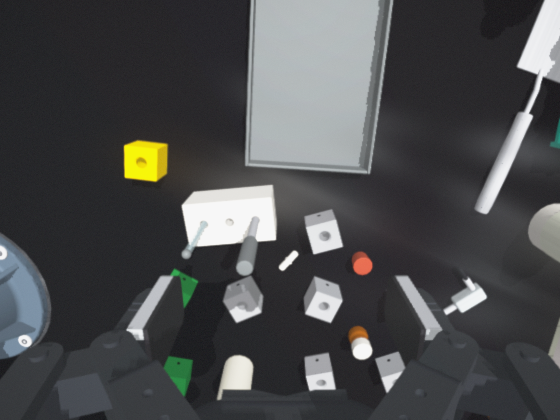

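```bash
python3 - <<'E'
from h import *
s=arm.observe(); c=cam("wrist",s); si=cam("side"); sc=cam("scene")
f=lambda n,uv,z:print(n,np.round(onz(c,uv,z),3))
f("hole mid",(229,222),.06);f("stand NW",(187,207),.06);f("NE",(272,188),.06);f("SE",(275,241),.06);f("SW",(191,245),.06)
f("rod base",(255,222),.06);f("rod top",(246,266),.185)
f("tray rim SW",(247,165),.03);f("SE",(372,172),.03);f("W2",(254,5),.03);f("E2",(391,5),.03)
w=cv2.imread("pics/w2.png")
h,n=hole(w,(325,236),9); print("W1",h,n,onz(c,h,.042)[:2])
# block W1 in w0 view too
# tray model check, projections of far corners
for P in ([0.47,.148,.185],[.47,.148,.06]): print(proj(c,P),proj(si,P),proj(sc,P))
E
python3 - <<'E'
import cv2
a=cv2.imread("pics/scene0.png")[150:360,330:520]; b=cv2.imread("pics/side0.png")[140:260,160:280]
a=cv2.resize(a,None,fx=2.8,fy=2.8,interpolation=cv2.INTER_CUBIC)[:588]; b=cv2.resize(b,None,fx=2.2,fy=2.2,interpolation=cv2.INTER_CUBIC)
import numpy as np
o=np.zeros((590,800,3),np.uint8); o[:a.shape[0],:a.shape[1]]=a; o[:b.shape[0],534:534+b.shape[1]]=b[:,:266]
cv2.imwrite("pics/z.png",o); print(a.shape,b.shape)
E
```

```text
hole mid [0.431 0.145 0.06 ]
stand NW [0.38  0.164 0.06 ]
NE [0.484 0.189 0.06 ]
SE [0.488 0.119 0.06 ]
SW [0.38  0.113 0.06 ]
rod base [0.463 0.145 0.06 ]
rod top [0.465 0.15  0.185]
tray rim SW [0.452 0.21  0.03 ]
SE [0.611 0.202 0.03 ]
W2 [0.465 0.393 0.03 ]
E2 [0.618 0.394 0.03 ]
W1 [326.33333333 234.94444444] 18 [0.55446552 0.12011946]
[[251.88956411 267.64421307]] [[214.74144564 155.54613501]] [[363.49193305 165.56399833]]
[[260.64776216 219.60810177]] [[220.0863725  205.94784588]] [[356.49252859 218.22274805]]
(588, 532, 3) (264, 264, 3)
```

View pics/z.png

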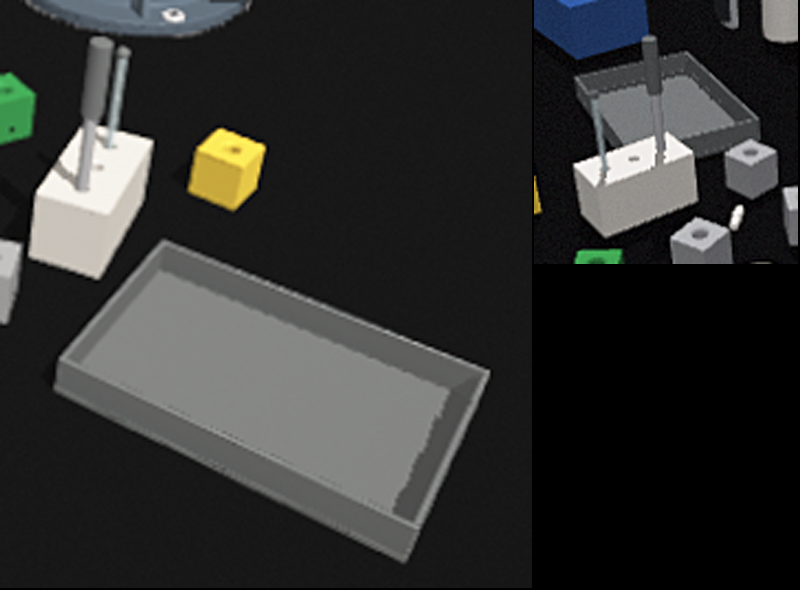

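```bash
python3 -m creep '[[-0.8,-0.4,0.5,0,0,0,45],[-1.49,-0.68,1,0,0,0,45],[-1.49,-0.68,1.5,0,0,0,45],[-1.49,-0.68,1.9,0,0,0,45],[-1.49,-0.68,1.9,0,0,0,45]]'
python3 - <<'E'
from h import *
im,c,s=snap("wrist","w3"); sd=snap("side")[0]; sc=snap("scene")[0]; print(s["ee_pos"],s["eef_rot"])
a=cv2.resize(sd[130:260,160:280],None,fx=3,fy=3); b=cv2.resize(sc[130:260,310:430],None,fx=3,fy=3)
cv2.imwrite("pics/z3.png",np.hstack([a,b])[:,:,::-1])
E
```

```text
clock: 2.05
ee_pos: [0.4642, 0.1437, 0.3113]
eef_rot: [-2.222, -2.218, 0.007]
ft_force: [-0.7, 0.1, 0.2]
opening: 0.045
grip_force: 0.0
[0.46421984 0.14366876 0.31134358] [-2.22158853 -2.21809994  0.00692802]
```

View pics/z3.png

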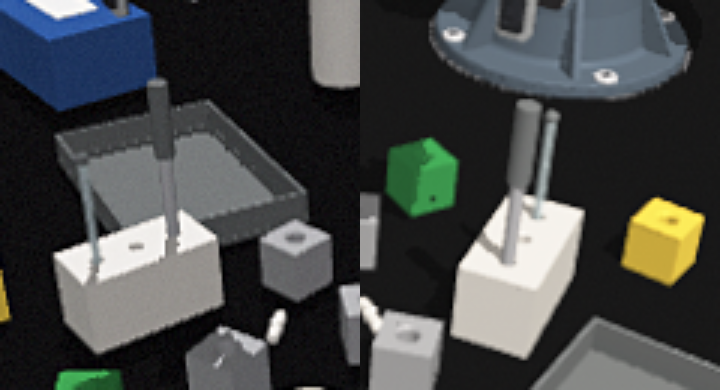

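```bash
python3 -m creep '[[0,0,0.4,0,0,0,45],[0,0,0.8,0,0,0,45],[0,0,0.8,0,0,0,45],[0,0,0.8,0,0,0,45]]'
python3 - <<'E'
from h import *
C={n:cam(n) for n in("scene","side")}
for n,a,b in(("top",(212.7,157.7),(365.7,164.7)),("base",(217.3,209.3),(360,217.3))): print(n,tri([(C["side"],a),(C["scene"],b)]))
E
```

```text
clock: 2.6
ee_pos: [0.4663, 0.1453, 0.2749]
eef_rot: [2.221, 2.222, 0.001]
ft_force: [0.5, -0.2, 0.7]
opening: 0.0448
grip_force: 0.0
top (array([0.46349552, 0.14861199, 0.18278558]), np.float64(0.6587650260353644))
base (array([0.46031259, 0.14969854, 0.05535268]), np.float64(0.9444815895267831))
```

```bash
python3 -m creep '[[0.07,-0.04,0.4,0,0,0,45],[0.07,-0.04,0.8,0,0,0,45],[0.07,-0.04,1.2,0,0,0,45],[0.07,-0.04,1.32,0,0,0,45],[0.07,-0.04,1.32,0,0,0,45]]' && python3 -m creep '[[0,0,0,0,0,0,10],[0,0,0,0,0,0,10],[0,0,0,0,0,0,10],[0,0,0,0,0,0,10],[0,0,0,0,0,0,10]]'
```

```text
clock: 3.1
ee_pos: [0.4642, 0.1488, 0.2084]
eef_rot: [-2.221, -2.221, 0.0]
ft_force: [-0.1, 0.3, -0.1]
opening: 0.0451
grip_force: 0.0
clock: 3.6
ee_pos: [0.464, 0.1488, 0.209]
eef_rot: [2.221, 2.221, 0.002]
ft_force: [-3.4, -0.0, 5.3]
opening: 0.0146
grip_force: 58.2
```

```bash
python3 -m creep '[[0,0,-0.3,0,0,0,10],[0,0,-0.8,0,0,0,10],[0,0,-1.4,0,0,0,10],[0,0,-2,0,0,0,10],[0,0,-2,0,0,0,10]]' && python3 -m creep '[[0,0,0,0,0,0,10],[0,0,0,0,0,0,10],[0,0,0,0,0,0,10]]'
python3 - <<'E'
from h import *
sd,c1,s=snap("side"); sc,c2,_=snap("scene"); w,c3,s3=snap("wrist"); print(s["ee_pos"],s["ft_force"])
a=cv2.resize(sd[90:250,160:280],None,fx=2.9,fy=2.9); b=cv2.resize(sc[90:250,310:430],None,fx=2.9,fy=2.9)
cv2.imwrite("pics/z4.png",np.hstack([a,b])[:,:,::-1]); cv2.imwrite("pics/w4.png",w[:,:,::-1])
for P in ([.464,.149,.115],[.464,.149,.285]): print([np.round(proj(c,P),1) for c in(c1,c2,c3)])
E
```

```text
clock: 4.1
ee_pos: [0.4654, 0.1491, 0.3121]
eef_rot: [2.219, 2.219, 0.009]
ft_force: [0.8, -0.1, -0.5]
opening: 0.0142
grip_force: 58.5
clock: 4.4
ee_pos: [0.4636, 0.1485, 0.3069]
eef_rot: [-2.221, -2.221, 0.003]
ft_force: [-0.1, 0.8, -1.5]
opening: 0.0144
grip_force: 58.5
[0.46355336 0.14851013 0.30691816] [-0.12148609  0.84696138 -1.47512359]
[array([[215.1, 185.1]]), array([[361.1, 194.9]]), array([[284.2, 199.7]])]
[array([[207.2, 110.5]]), array([[371.9, 115.8]]), array([[283.8, 359.2]])]
```

View pics/z4.png

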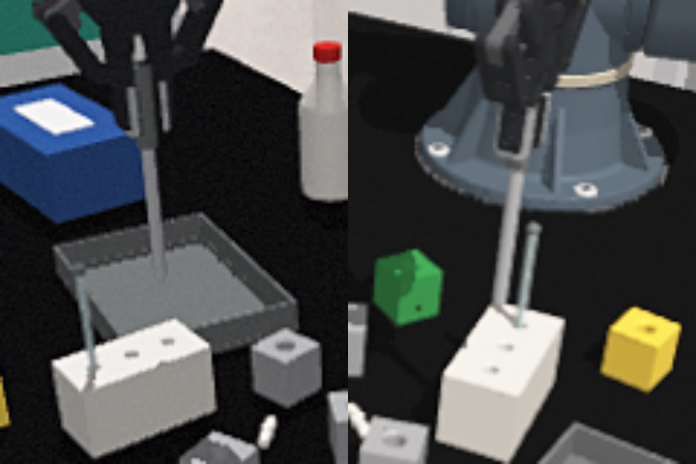

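View pics/w4.png

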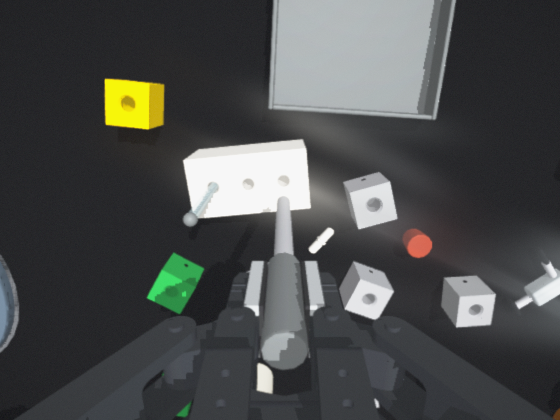

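```bash
cat >> h.py <<'E'
def top(img,c,uv,z=.042,half=.034):
    """block top face near pixel uv: rectify plane z to 0.5 mm grid, segment face -> centre xy, size mm, yaw deg (+-45), hole xy"""
    P0=onz(c,uv,z)[:2]; n=int(half*2/.0005)+1; g=np.linspace(-half,half,n)
    X,Y=np.meshgrid(P0[0]+g,P0[1]+g); q=proj(c,np.c_[X.ravel(),Y.ravel(),np.full(X.size,z)]).astype(np.float32).reshape(n,n,2)
    r=cv2.remap(cv2.cvtColor(img,cv2.COLOR_RGB2GRAY),q[...,0],q[...,1],cv2.INTER_LINEAR)
    ctr=r[n//2-30:n//2+31,n//2-30:n//2+31]; ref=np.percentile(ctr,80)
    m=(r>.84*ref).astype(np.uint8)
    m=cv2.morphologyEx(m,cv2.MORPH_OPEN,np.ones((7,7)))
    cs,_=cv2.findContours(m,cv2.RETR_EXTERNAL,cv2.CHAIN_APPROX_NONE)
    k=max(cs,key=cv2.contourArea); (x,y),(w,h),a=cv2.minAreaRect(cv2.convexHull(k))
    a=(a+45)%90-45
    hm=((r<.7*ref)*255).astype(np.uint8); f=np.zeros_like(m); cv2.drawContours(f,[k],-1,1,-1); hm=hm*cv2.erode(f,np.ones((9,9)))
    nn,l,st,ce=cv2.connectedComponentsWithStats(hm); H=None
    if nn>1:
        j=1+np.argmax(st[1:,4]); H=P0-half+ce[j]*.0005
    f=lambda p:np.round(p,4).tolist()
    return f(P0-half+np.array([x,y])*.0005),(round(w/2,1),round(h/2,1)),round(a,1),None if H is None else f(H)
E
python3 - <<'E'
from h import *
I=np.array
base=arm.observe()
def C(pos,rv): return cam("wrist",dict(ee_pos=I(pos),eef_rot=I(rv)))
v=[-2.2214,-2.2214,0.0]
for n,pos,L in (("wrist0",[.525,0,.3033],[(316,41),(195,164),(316,164),(442,180),(315,294)]),
 ("w1",[.52556,-.10233,.40656],[(208,57),(308,57),(413,71),(308,176),(402,176)]),
 ("w4",[.46355,.14851,.30692],[(374,204),(369,298),(475,309)])):
    im=cv2.imread(f"pics/{n}.png")[:,:,::-1].copy(); c=C(pos,v)
    for uv in L: print(n,uv,top(im,c,uv))
E
```

```text
wrist0 (316, 41) ([0.5526, 0.1199], (39.8, 39.7), 16.2, [0.5532, 0.1209])
wrist0 (195, 164) ([0.4411, 0.013], (40.0, 39.8), 26.6, [0.4421, 0.0159])
wrist0 (316, 164) ([0.5559, 0.0131], (40.3, 39.7), -22.3, [0.5564, 0.0145])
wrist0 (442, 180) ([0.6766, -0.0023], (39.4, 39.9), 3.1, [0.6764, -0.0014])
wrist0 (315, 294) ([0.5575, -0.1266], (39.4, 40.1), 12.5, [0.5606, -0.1242])
w1 (208, 57) ([0.4385, 0.0134], (39.4, 39.1), 26.6, [0.4391, 0.014])
w1 (308, 57) ([0.5535, 0.0134], (39.2, 38.9), -21.8, [0.5536, 0.014])
w1 (413, 71) ([0.6739, -0.0015], (39.0, 38.9), 3.2, [0.6741, -0.0009])
w1 (308, 176) ([0.5553, -0.1255], (38.7, 39.3), 13.0, [0.5561, -0.1241])
w1 (402, 176) ([0.6736, -0.1254], (38.8, 39.1), 21.3, [0.6741, -0.124])
w4 (374, 204) ([0.5518, 0.1207], (39.7, 40.0), 15.9, [0.5528, 0.1223])
w4 (369, 298) ([0.5553, 0.0137], (40.5, 39.6), -22.2, [0.5571, 0.0159])
w4 (475, 309) ([0.6758, -0.0019], (39.3, 40.2), 3.6, [0.6762, 0.0001])
```

```bash
python3 -m creep '[[-0.2,0.6,0,0,0,0,10],[-0.4,1.2,0,0,0,0,10],[-0.57,1.77,0.3,0,0,0,10],[-0.57,1.77,1,0,0,0,10],[-0.57,1.77,1.1,0,0,0,10]]' && python3 -m creep '[[0,0,0,0,0,0,10],[0,0,0,0,0,0,10],[0,0,0,0,0,0,10]]'
python3 - <<'E'
from h import *
w,c,s=snap("wrist","w5"); print(s["ee_pos"],s["eef_rot"])
t=s["ee_pos"]+R.from_rotvec(s["eef_rot"]).apply([0,-.0005,.192]); print("tip",t,proj(c,t))
sd,c1,_=snap("side","s5"); sc,c2,_=snap("scene","c5"); b=[.552,.1202,.042]
print(proj(c1,t),proj(c2,t),proj(c,b),proj(c1,b),proj(c2,b))
a=w[120:300,200:380]; a=cv2.resize(a,(540,540)); u,v=proj(c1,t)[0].astype(int); d=cv2.resize(sd[v-30:v+30,u-25:u+25],(225,270)); u,v=proj(c2,t)[0].astype(int); e=cv2.resize(sc[v-30:v+30,u-25:u+25],(225,270))
cv2.imwrite("pics/z5.png",np.hstack([a,np.vstack([d,e])])[:,:,::-1])
E
```

```text
clock: 5.05
ee_pos: [0.5513, 0.1194, 0.2488]
eef_rot: [-2.22, -2.218, 0.009]
ft_force: [-1.0, 0.0, -0.6]
opening: 0.0145
grip_force: 58.9
clock: 5.35
ee_pos: [0.5527, 0.1205, 0.2546]
eef_rot: [2.22, 2.221, 0.003]
ft_force: [0.3, -0.5, -0.5]
opening: 0.0143
grip_force: 58.9
[0.55270447 0.1205166  0.25459484] [2.22005936 2.22107237 0.0031181 ]
tip [0.55264194 0.12061819 0.06259422] [[282.74719598 200.42376448]]
[[257.18505831 200.21756735]] [[326.15233601 233.03332314]] [[281.98272086 193.4167977 ]] [[257.45047968 207.99682983]] [[325.40661158 240.94490923]]
```

View pics/z5.png

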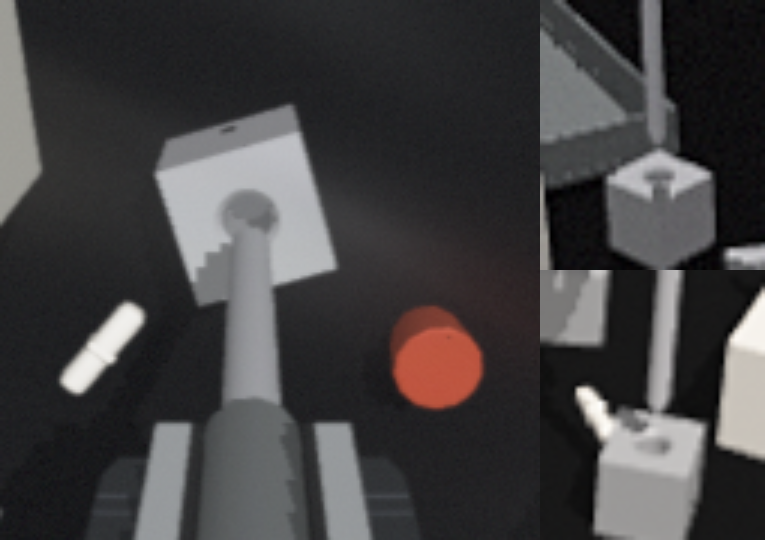

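```bash
python3 -m creep '[[0,0,0.2,0,0,0,10],[0,0,0.35,0,0,0,10],[0,0,0.45,0,0,0,10],[0,0,0.55,0,0,0,10],[0,0,0.55,0,0,0,10]]' && python3 -m creep '[[0,0,0.06,0,0,0,10],[0,0,0.12,0,0,0,10],[0,0,0.18,0,0,0,10],[0,0,0.22,0,0,0,10],[0,0,0.22,0,0,0,10]]'
```

```text
clock: 6.0
ee_pos: [0.5521, 0.1201, 0.2244]
eef_rot: [-2.221, -2.221, 0.002]
ft_force: [1.1, 0.7, -0.7]
opening: 0.0147
grip_force: 58.9
clock: 6.5
ee_pos: [0.5523, 0.1201, 0.2141]
eef_rot: [-2.221, -2.221, 0.001]
ft_force: [0.6, -0.1, -0.8]
opening: 0.0147
grip_force: 58.9
```

```bash
python3 -m creep '[[0,0,0.05,0,0,0,10],[0,0,0.1,0,0,0,10],[0,0,0.1,0,0,0,10]]' && python3 -m creep '[[0,0,0.04,0,0,0,10],[0,0,0.08,0,0,0,10],[0,0,0.08,0,0,0,10]]'
```

```text
clock: 6.8
ee_pos: [0.5528, 0.1203, 0.21]
eef_rot: [2.221, 2.221, 0.002]
ft_force: [0.8, 0.1, 5.9]
opening: 0.0145
grip_force: 59.7
clock: 7.1
ee_pos: [0.5536, 0.1205, 0.2089]
eef_rot: [2.219, 2.219, 0.007]
ft_force: [-4.6, -0.0, 29.1]
opening: 0.0142
grip_force: 63.3
```

```bash
cat >> h.py <<'E'
TIP=np.array([0,-.0005,.1935])
def plan(s,target,tip=TIP):
    """shift in tool units (50 mm) that brings tool point tip to target"""
    Q=R.from_rotvec(s["eef_rot"]); return np.round(Q.inv().apply(np.array(target)-s["ee_pos"]-Q.apply(tip))/.05,2)
def look(xy,name=None,z=.042):
    w,c,s=snap("wrist",name); r=top(w,c,proj(c,[*xy,z])[0],z)
    print("ee",np.round(s["ee_pos"],4),"top",r); return r,s
E
python3 -m creep '[[0,0,-0.4,0,0,0,10],[0,0,-0.98,0,0,0,10],[-0.7,-0.5,-0.98,0,0,0,10],[-1.4,-0.9,-0.98,0,0,0,10],[-2.14,-1.35,-0.98,0,0,0,10]]' && python3 -m creep '[[0,0,0,0,0,0,10],[0,0,0,0,0,0,10],[0,0,0,0,0,0,10]]'
python3 - <<'E'
from h import *
r,s=look((.44,.0132)); print(plan(s,[*r[0],.06]))
E
```

```text
clock: 7.6
ee_pos: [0.4843, 0.0125, 0.2544]
eef_rot: [2.22, 2.222, 0.001]
ft_force: [0.6, -0.6, 0.7]
opening: 0.0145
grip_force: 59.6
clock: 7.9
ee_pos: [0.4856, 0.0136, 0.2545]
eef_rot: [2.221, 2.221, 0.001]
ft_force: [-0.7, 0.2, -0.3]
opening: 0.0146
grip_force: 59.6
ee [0.4856 0.0136 0.2545] top ([0.4402, 0.0131], (39.8, 39.7), 26.0, [0.4415, 0.016])
[-0.01 -0.9   0.02]
```

```bash
python3 -m creep '[[-0.01,-0.5,0,0,0,0,10],[-0.01,-0.9,0,0,0,0,10],[-0.01,-0.9,0,0,0,0,10],[-0.01,-0.9,0.15,0,0,0,10],[-0.01,-0.9,0.3,0,0,0,10]]' && python3 -m creep '[[0,0,0.1,0,0,0,10],[0,0,0.2,0,0,0,10],[0,0,0.3,0,0,0,10],[0,0,0.4,0,0,0,10],[0,0,0.4,0,0,0,10]]' && python3 -m creep '[[0,0,0.1,0,0,0,10],[0,0,0.2,0,0,0,10],[0,0,0.27,0,0,0,10],[0,0,0.27,0,0,0,10]]'
```

```text
clock: 8.45
ee_pos: [0.441, 0.0131, 0.2388]
eef_rot: [2.22, 2.222, 0.001]
ft_force: [-0.1, 0.0, -0.6]
opening: 0.0145
grip_force: 59.5
clock: 8.95
ee_pos: [0.4397, 0.0126, 0.2187]
eef_rot: [-2.221, -2.221, 0.001]
ft_force: [-0.3, 0.4, -1.1]
opening: 0.0143
grip_force: 59.5
clock: 9.35
ee_pos: [0.4397, 0.0127, 0.2054]
eef_rot: [-2.221, -2.221, 0.001]
ft_force: [-0.5, -0.4, -0.9]
opening: 0.0145
grip_force: 59.5
```

```bash
python3 -m creep '[[0,0,0.06,0,0,0,10],[0,0,0.12,0,0,0,10],[0,0,0.12,0,0,0,10]]' && python3 -m creep '[[0,0,-0.5,0,0,0,10],[0,0,-1.1,0,0,0,10],[0,0.5,-1.1,0,0,0,10],[0.01,1.41,-1.1,0,0,0,10],[0.01,1.41,-1.1,0,0,0,10]]' && python3 -m creep '[[0,0,0,0,0,0,10],[0,0,0,0,0,0,10],[0,0,0,0,0,0,10]]'
python3 - <<'E'
from h import *
r,s=look((.5553,.0133)); print(plan(s,[*r[0],.06]))
E
```

```text
clock: 9.65
ee_pos: [0.4398, 0.0127, 0.1995]
eef_rot: [-2.221, -2.221, 0.001]
ft_force: [-0.4, 0.1, -0.5]
opening: 0.0145
grip_force: 59.5
clock: 10.15
ee_pos: [0.515, 0.0132, 0.2545]
eef_rot: [2.22, 2.22, 0.003]
ft_force: [-0.4, -0.7, -1.7]
opening: 0.0147
grip_force: 59.5
clock: 10.45
ee_pos: [0.5096, 0.0132, 0.255]
eef_rot: [-2.221, -2.221, 0.0]
ft_force: [-0.1, 0.1, -0.0]
opening: 0.0147
grip_force: 59.5
ee [0.5096 0.0132 0.255 ] top ([0.5553, 0.0131], (40.1, 39.4), -21.8, [0.5559, 0.0147])
[-0.    0.93  0.03]
```

```bash
python3 -m creep '[[0,0.5,0,0,0,0,10],[0,0.92,0,0,0,0,10],[0,0.92,0,0,0,0,10],[0,0.92,0.15,0,0,0,10],[0,0.92,0.3,0,0,0,10]]' && python3 -m creep '[[0,0,0.1,0,0,0,10],[0,0,0.2,0,0,0,10],[0,0,0.3,0,0,0,10],[0,0,0.4,0,0,0,10],[0,0,0.5,0,0,0,10]]' && python3 -m creep '[[0,0,0.1,0,0,0,10],[0,0,0.16,0,0,0,10],[0,0,0.2,0,0,0,10],[0,0,0.2,0,0,0,10]]'
```

```text
clock: 11.0
ee_pos: [0.5555, 0.0132, 0.2394]
eef_rot: [-2.221, -2.221, 0.001]
ft_force: [0.6, 0.3, -1.2]
opening: 0.0143
grip_force: 59.5
clock: 11.5
ee_pos: [0.5564, 0.0132, 0.2145]
eef_rot: [-2.221, -2.221, 0.0]
ft_force: [-0.9, 0.7, -0.8]
opening: 0.0142
grip_force: 59.5
clock: 11.9
ee_pos: [0.5564, 0.0132, 0.2046]
eef_rot: [-2.221, -2.221, 0.001]
ft_force: [-0.1, -0.2, -0.8]
opening: 0.0145
grip_force: 59.5
```

```bash
python3 -m creep '[[0,0,-0.5,0,0,0,10],[0,0,-1,0,0,0,10],[0,0.5,-1,0,0,0,10],[-0.3,1.48,-1,0,0,0,10],[-0.3,1.48,-1,0,0,0,10]]' && python3 -m creep '[[0,0,0,0,0,0,10],[0,0,0,0,0,0,10],[0,0,0,0,0,0,10]]'
python3 - <<'E'
from h import *
r,s=look((.6755,-.0019)); print(plan(s,[*r[0],.06]))
E
```

```text
clock: 12.4
ee_pos: [0.6348, -0.003, 0.2538]
eef_rot: [2.221, 2.219, 0.002]
ft_force: [1.1, -0.2, -1.3]
opening: 0.0146
grip_force: 59.5
clock: 12.7
ee_pos: [0.6295, -0.0016, 0.2553]
eef_rot: [-2.221, -2.221, 0.0]
ft_force: [-0.5, 0.5, -0.5]
opening: 0.0146
grip_force: 59.5
ee [ 0.6295 -0.0016  0.2553] top ([0.6761, -0.0023], (39.5, 40.1), 3.5, [0.6771, -0.0007])
[-0.01  0.94  0.04]
```

```bash
python3 -m creep '[[-0.01,0.5,0,0,0,0,10],[-0.01,0.93,0,0,0,0,10],[-0.01,0.93,0,0,0,0,10],[-0.01,0.93,0.15,0,0,0,10],[-0.01,0.93,0.3,0,0,0,10]]' && python3 -m creep '[[0,0,0.1,0,0,0,10],[0,0,0.2,0,0,0,10],[0,0,0.3,0,0,0,10],[0,0,0.4,0,0,0,10],[0,0,0.5,0,0,0,10]]' && python3 -m creep '[[0,0,0.1,0,0,0,10],[0,0,0.16,0,0,0,10],[0,0,0.2,0,0,0,10],[0,0,0.2,0,0,0,10]]'
```

```text
clock: 13.25
ee_pos: [0.676, -0.0022, 0.2396]
eef_rot: [-2.221, -2.221, 0.0]
ft_force: [-0.2, 0.5, -0.7]
opening: 0.0149
grip_force: 59.5
clock: 13.75
ee_pos: [0.6769, -0.0023, 0.2145]
eef_rot: [2.221, 2.221, 0.0]
ft_force: [0.5, -0.7, -0.9]
opening: 0.0144
grip_force: 59.5
clock: 14.15
ee_pos: [0.6779, -0.0023, 0.2091]
eef_rot: [2.219, 2.219, 0.006]
ft_force: [-4.4, -0.1, 26.9]
opening: 0.0145
grip_force: 63.8
```

```bash
python3 -m creep '[[0,0,-0.5,0,0,0,10],[0,0,-1,0,0,0,10],[-0.8,-0.3,-1,0,0,0,10],[-1.7,-0.6,-1,0,0,0,10],[-2.46,-0.92,-1,0,0,0,10]]' && python3 -m creep '[[0,0,0,0,0,0,10],[0,0,0,0,0,0,10],[0,0,0,0,0,0,10]]'
python3 - <<'E'
from h import *
r,s=look((.6745,-.1254)); print(plan(s,[*r[0],.06]))
E
```

```text
clock: 14.65
ee_pos: [0.6305, -0.1267, 0.2548]
eef_rot: [2.22, 2.222, 0.0]
ft_force: [1.1, 0.6, -0.5]
opening: 0.0143
grip_force: 59.8
clock: 14.95
ee_pos: [0.6313, -0.1248, 0.2548]
eef_rot: [-2.221, -2.222, -0.0]
ft_force: [1.1, 0.6, -0.7]
opening: 0.0146
grip_force: 59.8
ee [ 0.6313 -0.1248  0.2548] top ([0.676, -0.1267], (39.3, 39.8), 21.2, [0.6769, -0.1251])
[-0.04  0.9   0.03]
```

```bash
python3 -m creep '[[-0.04,0.5,0,0,0,0,10],[-0.04,0.9,0,0,0,0,10],[-0.04,0.9,0,0,0,0,10],[-0.04,0.9,0.15,0,0,0,10],[-0.04,0.9,0.3,0,0,0,10]]' && python3 -m creep '[[0,0,0.1,0,0,0,10],[0,0,0.2,0,0,0,10],[0,0,0.3,0,0,0,10],[0,0,0.4,0,0,0,10],[0,0,0.5,0,0,0,10]]' && python3 -m creep '[[0,0,0.1,0,0,0,10],[0,0,0.16,0,0,0,10],[0,0,0.2,0,0,0,10],[0,0,0.2,0,0,0,10]]'
```

```text
clock: 15.5
ee_pos: [0.6756, -0.1266, 0.2391]
eef_rot: [-2.22, -2.222, 0.001]
ft_force: [-0.5, 0.1, -1.4]
opening: 0.0144
grip_force: 59.7
clock: 16.0
ee_pos: [0.6759, -0.1274, 0.2146]
eef_rot: [2.221, 2.221, 0.0]
ft_force: [-0.6, -0.6, -0.5]
opening: 0.0144
grip_force: 59.7
clock: 16.4
ee_pos: [0.6768, -0.1276, 0.2091]
eef_rot: [2.218, 2.218, 0.005]
ft_force: [-3.7, -0.5, 26.5]
opening: 0.0143
grip_force: 63.9
```

```bash
python3 -m creep '[[0,0,-0.5,0,0,0,10],[0,0,-1,0,0,0,10],[0,-0.5,-1,0,0,0,10],[0,-1.48,-1,0,0,0,10],[0,-1.48,-1,0,0,0,10]]' && python3 -m creep '[[0,0,0,0,0,0,10],[0,0,0,0,0,0,10],[0,0,0,0,0,0,10]]'
python3 - <<'E'
from h import *
r,s=look((.5565,-.126)); print(plan(s,[*r[0],.06]))
E
```

```text
clock: 16.9
ee_pos: [0.5947, -0.1266, 0.2532]
eef_rot: [-2.217, -2.215, 0.008]
ft_force: [0.1, 0.8, -0.2]
opening: 0.0145
grip_force: 59.7
clock: 17.2
ee_pos: [0.6032, -0.1275, 0.255]
eef_rot: [2.221, 2.221, 0.001]
ft_force: [-0.5, 0.2, -1.5]
opening: 0.0147
grip_force: 59.7
ee [ 0.6032 -0.1275  0.255 ] top ([0.5574, -0.1269], (39.6, 39.8), 12.5, [0.5587, -0.1241])
[ 0.01 -0.91  0.03]
```

```bash
python3 -m creep '[[0.01,-0.5,0,0,0,0,10],[0.01,-0.91,0,0,0,0,10],[0.01,-0.91,0,0,0,0,10],[0.01,-0.91,0.15,0,0,0,10],[0.01,-0.91,0.3,0,0,0,10]]' && python3 -m creep '[[0,0,0.1,0,0,0,10],[0,0,0.2,0,0,0,10],[0,0,0.3,0,0,0,10],[0,0,0.4,0,0,0,10],[0,0,0.5,0,0,0,10]]' && python3 -m creep '[[0,0,0.1,0,0,0,10],[0,0,0.16,0,0,0,10],[0,0,0.2,0,0,0,10],[0,0,0.2,0,0,0,10]]'
```

```text
clock: 17.75
ee_pos: [0.5576, -0.1269, 0.2393]
eef_rot: [2.221, 2.221, 0.001]
ft_force: [-0.1, -1.1, -0.6]
opening: 0.0145
grip_force: 59.6
clock: 18.25
ee_pos: [0.5565, -0.1268, 0.2144]
eef_rot: [-2.221, -2.221, 0.0]
ft_force: [0.1, 0.6, -1.1]
opening: 0.0149
grip_force: 59.6
clock: 18.65
ee_pos: [0.5564, -0.1268, 0.2047]
eef_rot: [-2.221, -2.221, 0.0]
ft_force: [-0.4, -0.3, -0.5]
opening: 0.0145
grip_force: 59.6
```

```bash
python3 -m creep '[[0,0,-0.5,0,0,0,10],[0,0,-1.2,0,0,0,10],[0,0,-2.05,0,0,0,10],[-0.04,-0.7,-2.05,0,0,0,10],[-0.08,-1.5,-2.05,0,0,0,10]]' && python3 -m creep '[[0,0,0,0,0,0,10],[0,0,0,0,0,0,10],[0,0,0,0,0,0,10]]'
python3 - <<'E'
from h import *
print(onz(cam("wrist",dict(ee_pos=np.array([.52556,-.10233,.40656]),eef_rot=np.array([-2.2214,-2.2214,0.]))),(193,192),.09))
w,c,s=snap("wrist","w6"); print(s["ee_pos"])
# pot rim: rectify z=.09
half=.05; g=np.linspace(-half,half,201); P0=np.array([.425,-.131]); X,Y=np.meshgrid(P0[0]+g,P0[1]+g)
q=proj(c,np.c_[X.ravel(),Y.ravel(),np.full(X.size,.09)]).astype(np.float32).reshape(201,201,2)
r=cv2.remap(cv2.cvtColor(w,cv2.COLOR_RGB2GRAY),q[...,0],q[...,1],cv2.INTER_LINEAR)
ci=cv2.HoughCircles(cv2.medianBlur(r,3),cv2.HOUGH_GRADIENT,1,10,param1=80,param2=12,minRadius=36,maxRadius=52)
for a in ci[0][:4]: print(P0-half+a[:2]*.0005,a[2]/2)
cv2.imwrite("pics/pot.png",r); print(plan(s,[.425,-.131,.1]),proj(c,[.425,-.131,.09]))
E
```

```text
clock: 19.15
ee_pos: [0.4823, -0.1311, 0.3088]
eef_rot: [2.218, 2.22, 0.003]
ft_force: [-0.6, 0.3, 0.1]
opening: 0.0144
grip_force: 59.6
clock: 19.45
ee_pos: [0.4822, -0.1309, 0.3077]
eef_rot: [2.221, 2.221, 0.001]
ft_force: [0.7, -0.2, -0.7]
opening: 0.0146
grip_force: 59.6
[ 0.42396031 -0.13116603  0.09      ]
[ 0.48222143 -0.130928    0.30768088]
[ 0.42525 -0.13275] 23.5
[ 0.43775 -0.11475] 19.55
[ 0.42225 -0.13725] 18.9
[ 0.42975 -0.12925] 25.15
[-0.   -1.14  0.28] [[214.40873025 191.37642157]]
```

```bash
python3 -m creep '[[-0.02,-0.6,0,0,0,0,10],[-0.02,-1.14,0,0,0,0,10],[-0.02,-1.14,0,0,0,0,10],[-0.02,-1.14,0.3,0,0,0,10],[-0.02,-1.14,0.6,0,0,0,10]]' && python3 -m creep '[[0,0,0.3,0,0,0,10],[0,0,0.6,0,0,0,10],[0,0,0.9,0,0,0,10],[0,0,1.2,0,0,0,10],[0,0,1.4,0,0,0,10]]' && python3 -m creep '[[0,0,0.06,0,0,0,10],[0,0,0.1,0,0,0,10],[0,0,0.1,0,0,0,10]]'
```

```text
clock: 20.0
ee_pos: [0.4259, -0.132, 0.2773]
eef_rot: [2.22, 2.221, 0.001]
ft_force: [0.2, -0.4, -1.5]
opening: 0.0145
grip_force: 59.6
clock: 20.5
ee_pos: [0.4253, -0.1318, 0.2062]
eef_rot: [-2.22, -2.221, 0.001]
ft_force: [-0.1, 0.2, -1.5]
opening: 0.0146
grip_force: 59.6
clock: 20.8
ee_pos: [0.4249, -0.1319, 0.2026]
eef_rot: [2.221, 2.221, 0.0]
ft_force: [-0.9, -1.0, -0.2]
opening: 0.0144
grip_force: 59.6
```

```bash
python3 -m creep '[[0,0,0.06,0,0,0,10],[0,0,0.06,0,0,0,10],[0,0,0.06,0,0,0,30],[0,0,0.06,0,0,0,60],[0,0,0.06,0,0,0,85]]' && python3 -m creep '[[0,0,0,0,0,0,85],[0,0,0,0,0,0,85],[0,0,0,0,0,0,85],[0,0,-0.4,0,0,0,85],[0,0,-1,0,0,0,85]]' && python3 -m creep '[[0,0,-1,0,0,0,85],[0,0,-2,0,0,0,85],[0,0,-2.5,0,0,0,85],[0.5,0.6,-2.5,0,0,0,85],[0.5,1.2,-2.5,0,0,0,85]]'; python3 -m creep '[[0,0,0,0,0,0,60],[0,0,0,0,0,0,60],[0,0,0,0,0,0,60]]'
python3 - <<'E'
from h import *
w,c,s=snap("wrist","w7"); sc,c2,_=snap("scene","c7"); print(s["ee_pos"],s["joint_positions"])
sd=snap("side")[0]
cv2.imwrite("pics/z7.png",np.hstack([w[:,:,::-1][:,:400],sd[:,:,::-1][:,160:560]]))
for i,b in enumerate([(.552,.1204),(.4402,.0131),(.5555,.0132),(.6765,-.0023),(.557,-.1268),(.6763,-.1268)]):
    try: print(i+1,proj(c,[*b,.042])[0].round(),top(w,c,proj(c,[*b,.042])[0]))
    except Exception as e: print(i+1,e)
E
```

```text
clock: 21.3
ee_pos: [0.4245, -0.1319, 0.1996]
eef_rot: [2.221, 2.221, 0.0]
ft_force: [-0.4, 0.6, -0.2]
opening: 0.0575
grip_force: 0.0
clock: 21.8
ee_pos: [0.4236, -0.1316, 0.2487]
eef_rot: [-2.219, -2.219, 0.003]
ft_force: [0.8, -0.3, 0.4]
opening: 0.085
grip_force: 0.0
clock: 22.3
ee_pos: [0.4851, -0.1055, 0.3761]
eef_rot: [2.22, 2.22, 0.003]
ft_force: [0.5, -0.7, -0.8]
opening: 0.0851
grip_force: 0.0
clock: 22.6
ee_pos: [0.4838, -0.1069, 0.3742]
eef_rot: [-2.221, -2.221, 0.001]
ft_force: [-0.1, 0.3, 0.1]
opening: 0.0599
grip_force: 0.0
[ 0.48375599 -0.106904    0.374216  ] [-2.17451031e-01  1.73812571e-01  8.14222609e-02  1.47942265e+00
 -8.66051342e-05  1.35350984e+00]
1 max() iterable argument is empty
2 [242.  50.] ([0.44, 0.0123], (39.2, 39.3), 25.9, [0.4406, 0.013])
3 [353.  50.] ([0.5553, 0.0124], (39.3, 39.3), -21.8, [0.5553, 0.013])
4 [465.  67.] ([0.676, -0.0029], (39.2, 39.0), 3.6, [0.6759, -0.0022])
5 [347. 181.] ([0.5558, -0.1267], (39.1, 39.6), 13.2, [0.5563, -0.1253])
6 [449. 181.] ([0.6758, -0.1267], (39.3, 39.5), 21.4, [0.6755, -0.126])
```

View pics/z7.png

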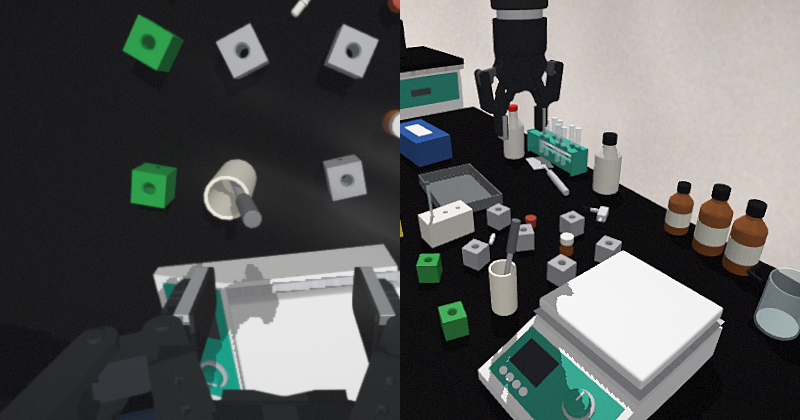

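Run:
```python
from h import *
sd=cv2.imread("pics/side0.png"); g=cv2.cvtColor(sd,cv2.COLOR_BGR2GRAY); m=np.zeros_like(g)
print(g[300:340:10,380], g[355,360:375:4], g[360,430:450:4], g[388,400:408])
for th in(225,240):
    b=((g>th)*255).astype(np.uint8); b[:230]=0; b=cv2.morphologyEx(b,cv2.MORPH_CLOSE,np.ones((5,5)))
    k=max(cv2.findContours(b,cv2.RETR_EXTERNAL,cv2.CHAIN_APPROX_NONE)[0],key=cv2.contourArea); h=cv2.convexHull(k)
    q=cv2.approxPolyDP(h,8,True)[:,0]; print(th,cv2.contourArea(k),q.tolist())
for n,(r0,r1,c0,c1) in(("w1",(240,400,180,380)),):
    w=cv2.cvtColor(cv2.imread(f"pics/{n}.png"),cv2.COLOR_BGR2GRAY)
    print(w[255:290:3,300],w[300,340:376:3],w[300,190:230:3])
```

```text
[245 244 244 245] [147 147 176 236] [151 111 112 107 143] [168 160 125 110 107 109 107 109]
225 11345.5 [[381, 251], [481, 307], [402, 379], [318, 312], [320, 286]]
240 11059.0 [[381, 251], [481, 307], [402, 377], [318, 311], [319, 287]]
[173 173 193 229 187 199 196 167 184 230 233 232] [232 232 232 232 231 230 177  50  49  48  48  50] [ 83  80 133 148 151 151 153 151 152 151 151 153 151 152]
```

Run:
```python
from h import *
W=cam("wrist",dict(ee_pos=np.array([.52556,-.10233,.40656]),eef_rot=np.array([-2.2214,-2.2214,0.]))); S=cam("side"); C=cam("scene")
def cor(p):
    x,y,a,z=p; r=np.array([[np.cos(a),-np.sin(a)],[np.sin(a),np.cos(a)]]); q=np.array([[-1,1],[1,1],[1,-1],[-1,-1]])*.095
    return np.c_[q@r.T+[x,y],np.full(4,z)]  # NW NE SE SW
def fit(useW,zfix=None):
    def f(p):
        if zfix: p=[*p[:3],zfix]
        P=cor(p); e=(proj(S,P)-np.array([(301,297),(381,251),(481,307),(402,378)])).ravel()
        if useW: e=np.r_[e,(proj(W,P[[0,1]])-np.array([(197,289),(356,275)])).ravel()]
        return e
    r=least_squares(f,[.53,-.32,.05,.11]); print(np.round(r.x,4),np.round(r.fun,1)); return r.x
for u in(0,1):
    for z in(None,.112): p=fit(u,z)
print(proj(W,cor([*p[:3],.112])).round(),proj(S,cor([*p[:3],.112])).round(),proj(C,cor([*p[:3],.112])).round())
# tray fit from scene rim corners and w2
W2=cam("wrist",dict(ee_pos=np.array([.49904,.2235,.40701]),eef_rot=np.array([-2.2214,-2.2214,0.])))
q=np.array([[-.08,-.115],[-.08,.115],[.08,.115],[.08,-.115]])
def tc(p,z=.03):
    r=np.array([[np.cos(p[2]),-np.sin(p[2])],[np.sin(p[2]),np.cos(p[2])]]); return np.c_[q@r.T+p[:2],np.full(4,z)]
f=lambda p:np.r_[(proj(C,tc(p))-np.array([(389,236.4),(504.3,283.2),(479,337.9),(352.1,277.9)])).ravel(),(proj(W2,tc(p)[[0,3]])-np.array([(247,165),(372,172)])).ravel()]
r=least_squares(f,[.54,.32,0]); print("tray",r.x.round(4),r.fun.round(1))
```

```text
[ 0.5402 -0.3216  0.1219  0.0954] [-0.1  0.7  1.  -0.9 -0.7 -0.2 -0.   0.2]
[ 0.5277 -0.3312  0.1213  0.11  ] [-3.5 -0.8  0.7 -3.6  2.6 -1.4  0.3  2.1]
[ 0.5291 -0.3296  0.1212  0.1077] [-3.3  0.4  0.4 -2.3  1.4 -0.2 -0.4  2.8  0.1  1.5  2.4 -1.9]
[ 0.5278 -0.3298  0.1173  0.11  ] [-3.9 -1.6  0.5 -4.   1.9 -1.7 -0.9  1.2 -1.6  3.3  2.3  0.4]
[[195. 292.]
 [358. 275.]
 [365. 400.]
 [224. 413.]] [[297. 295.]
 [382. 247.]
 [483. 305.]
 [401. 379.]] [[221. 140.]
 [174. 174.]
 [106. 155.]
 [159. 125.]]
tray [ 0.537   0.323  -0.0518] [-1.8 -0.8  1.  -0.4  0.8  2.2 -1.9  0.9 -1.3  0.3 -0.5 -0.3]
```

```bash
cat >> h.py <<'E'
GR=np.array([0,0,.054])
def grab(xy):
    r,s=look(xy); p=plan(s,[*r[0],.024],GR); a=(r[2]-yaw(s)+45)%90-45; print("plan",p,"wz",round(-a/5,2)); return r
def yaw(s): 
    y=R.from_rotvec(s["eef_rot"]).as_matrix()[:,1]; return np.degrees(np.arctan2(y[1],y[0]))
def place(xyz): # block bottom centre, held 24 mm below grasp point
    s=arm.observe(); print("ee",np.round(s["ee_pos"],4),"yaw",yaw(s).round(1),"open",s["opening"].round(4),"plan",plan(s,np.array(xyz)+[0,0,.024],GR))
def spot(kind,lx,ly):
    x,y,a,z={"plate":(.529,-.330,.12,.112),"tray":(.537,.323,-.052,.004)}[kind]
    return np.array([x+lx*np.cos(a)-ly*np.sin(a),y+lx*np.sin(a)+ly*np.cos(a),z])
E
python3 -m creep '[[-0.1,0.8,0.5,0,0,0,60],[-0.2,1.6,1,0,0,0,60],[-0.3,2.4,1.5,0,0,0,60],[-0.4,3.2,2,0,0,0,60],[-0.4,3.84,2.48,0,0,0,60]]' && python3 -m creep '[[0,0,0,0,0,0,60],[0,0,0,0,0,0,60],[0,0,0,0,0,0,60]]'
python3 - <<'E'
from h import *
grab((.676,-.1268)); W5=cam("wrist",dict(ee_pos=np.array([.5527,.1205,.2546]),eef_rot=np.array([-2.2214,-2.2214,0.])))
print("bar",onz(W5,(225,248),.005),onz(W5,(243,224),.005))
for k in(("plate",.055,.04),("plate",-.055,.04),("plate",0,-.045),("tray",0,.07),("tray",0,0),("tray",0,-.07)): print(k,spot(*k).round(3))
E
```

```text
clock: 23.25
ee_pos: [0.6779, -0.1277, 0.2491]
eef_rot: [2.222, 2.22, -0.0]
ft_force: [-0.3, -0.3, 0.7]
opening: 0.0597
grip_force: 0.0
clock: 23.55
ee_pos: [0.6757, -0.127, 0.2518]
eef_rot: [2.221, 2.22, 0.001]
ft_force: [0.1, -0.2, 0.7]
opening: 0.06
grip_force: 0.0
ee [ 0.6757 -0.127   0.2518] top ([0.6763, -0.1267], (40.0, 39.9), 21.4, [0.678, -0.1245])
plan [0.01 0.01 3.48] wz -4.28
bar [0.49551652 0.05398695 0.005     ] [0.51406862 0.07906138 0.005     ]
('plate', 0.055, 0.04) [ 0.579 -0.284  0.112]
('plate', -0.055, 0.04) [ 0.47  -0.297  0.112]
('plate', 0, -0.045) [ 0.534 -0.375  0.112]
('tray', 0, 0.07) [0.541 0.393 0.004]
('tray', 0, 0) [0.537 0.323 0.004]
('tray', 0, -0.07) [0.533 0.253 0.004]
```

```bash
python3 -m creep '[[0,0.01,0.5,0,0,-1.4,60],[0,0.01,1,0,0,-2.8,60],[0,0.01,1.5,0,0,-4.28,60],[0.01,0.01,2.2,0,0,-4.28,60],[0.01,0.01,2.2,0,0,-4.28,60]]' && python3 -m creep '[[0,0,0.5,0,0,0,60],[0,0,1,0,0,0,60],[0,0,1.28,0,0,0,60],[0,0,1.28,0,0,0,60]]' && python3 -m creep '[[0,0,0,0,0,0,30],[0,0,0,0,0,0,30],[0,0,0,0,0,0,30],[0,0,0,0,0,0,30],[0,0,0,0,0,0,30]]' && python3 -m creep '[[0,0,-0.4,0,0,0,30],[0,0,-1,0,0,0,30],[0,0,-2,0,0,0,30],[0,0,-3,0,0,0,30],[0,0,-3,0,0,0,30]]'
python3 - <<'E'
from h import *
place(spot("plate",.055,.04)+[0,0,.03])
E
```

```text
clock: 24.1
ee_pos: [0.6743, -0.1261, 0.1379]
eef_rot: [-1.768, -2.591, 0.003]
ft_force: [-0.2, 0.8, -0.1]
opening: 0.0599
grip_force: 0.0
clock: 24.5
ee_pos: [0.6763, -0.1263, 0.0764]
eef_rot: [-1.77, -2.594, 0.001]
ft_force: [-0.4, 0.0, -0.7]
opening: 0.0597
grip_force: 0.0
clock: 25.0
ee_pos: [0.678, -0.1265, 0.0785]
eef_rot: [1.769, 2.593, 0.002]
ft_force: [-1.4, 0.7, 8.5]
opening: 0.0395
grip_force: 61.3
clock: 25.5
ee_pos: [0.6796, -0.1268, 0.2352]
eef_rot: [1.764, 2.586, 0.008]
ft_force: [1.0, -0.4, -1.7]
opening: 0.039
grip_force: 60.8Traceback (most recent call last):
  File "<stdin>", line 2, in <module>
  File "h.py", line 70, in place
    s=arm.observe(); print("ee",np.round(s["ee_pos"],4),"yaw",yaw(s).round(1),"open",s["opening"].round(4),"plan",plan(s,np.array(xyz)+[0,0,.024],GR))
                                                                                     ^^^^^^^^^^^^^^^^^^
AttributeError: 'float' object has no attribute 'round'
```

```bash
sed -i 's/s\["opening"\].round(4)/round(s["opening"],4)/' h.py
python3 - <<'E'
from h import *
place(spot("plate",.055,.04)+[0,0,.03])
E
```

```text
ee [ 0.6796 -0.1268  0.2352] yaw 21.4 open 0.039 plan [-2.18 -3.04  0.29]
```

```bash
python3 -m creep '[[-0.5,-0.7,0,0,0,0,30],[-1,-1.4,0,0,0,0,30],[-1.6,-2.2,0,0,0,0,30],[-2.18,-3.04,0,0,0,0,30],[-2.18,-3.04,0.3,0,0,0,30]]' && python3 -m creep '[[0,0,0.1,0,0,0,30],[0,0,0.2,0,0,0,30],[0,0,0.3,0,0,0,30],[0,0,0.4,0,0,0,30],[0,0,0.4,0,0,0,30]]'
python3 - <<'E'
from h import *
place(spot("plate",.055,.04))
E
```

```text
clock: 26.0
ee_pos: [0.5728, -0.2882, 0.2136]
eef_rot: [1.775, 2.587, -0.002]
ft_force: [0.1, 0.1, -1.6]
opening: 0.0395
grip_force: 61.0
clock: 26.5
ee_pos: [0.5756, -0.2824, 0.191]
eef_rot: [-1.768, -2.596, 0.0]
ft_force: [-0.2, -1.4, -0.6]
opening: 0.0396
grip_force: 60.9
ee [ 0.5756 -0.2824  0.191 ] yaw 21.5 open 0.0396 plan [-0.05  0.05  0.02]
```

```bash
python3 -m creep '[[0,0,0.02,0,0,0,30],[0,0,0.04,0,0,0,30],[0,0,0.04,0,0,0,30]]' && python3 -m creep '[[0,0,0.02,0,0,0,30],[0,0,0.04,0,0,0,30],[0,0,0.04,0,0,0,30]]'
```

```text
clock: 26.8
ee_pos: [0.5755, -0.2828, 0.1905]
eef_rot: [1.769, 2.595, 0.001]
ft_force: [-2.1, 3.3, 7.4]
opening: 0.0391
grip_force: 61.8
clock: 27.1
ee_pos: [0.5754, -0.2828, 0.1904]
eef_rot: [1.768, 2.594, 0.001]
ft_force: [-6.5, 6.0, 21.2]
opening: 0.0392
grip_force: 63.6
```

```bash
python3 -m creep '[[0,0,-0.03,0,0,0,30],[0,0,-0.03,0,0,0,60],[0,0,-0.03,0,0,0,60],[0,0,-0.03,0,0,0,60],[0,0,-0.03,0,0,0,60]]' && python3 -m creep '[[0,0,-0.4,0,0,0,60],[0,0,-1.2,0,0,0,60],[0,0,-1.4,0,0,1.4,60],[0,0,-1.4,0,0,2.8,60],[0,0,-1.4,0,0,4.28,60]]' && python3 -m creep '[[1,0.4,0,0,0,0,60],[2,0.8,0,0,0,0,60],[3,1.2,0,0,0,0,60],[4,1.6,0,0,0,0,60],[4.8,1.8,0,0,0,0,60]]' && python3 -m creep '[[0.81,0.21,0,0,0,0,60],[0.81,0.21,0.1,0,0,0,60],[0.81,0.21,0.1,0,0,0,60],[0.81,0.21,0.1,0,0,0,60]]'
python3 - <<'E'
from h import *
grab((.676,-.0023))
E
```

```text
clock: 27.6
ee_pos: [0.5752, -0.2833, 0.1885]
eef_rot: [-1.77, -2.595, 0.0]
ft_force: [-0.7, 0.5, -0.8]
opening: 0.0597
grip_force: 0.0
clock: 28.1
ee_pos: [0.5754, -0.2834, 0.2593]
eef_rot: [2.227, 2.215, 0.0]
ft_force: [0.5, -0.7, 0.4]
opening: 0.0603
grip_force: 0.0
clock: 28.6
ee_pos: [0.6642, -0.0478, 0.2586]
eef_rot: [2.222, 2.221, -0.0]
ft_force: [0.5, -0.1, -0.8]
opening: 0.0601
grip_force: 0.0
clock: 29.0
ee_pos: [0.6736, -0.01, 0.2536]
eef_rot: [-2.222, -2.22, 0.001]
ft_force: [1.0, -0.2, 0.1]
opening: 0.0599
grip_force: 0.0
ee [ 0.6736 -0.01    0.2536] top ([0.6765, -0.0024], (39.4, 40.3), 3.0, [0.6778, -0.0006])
plan [0.15 0.06 3.51] wz -0.61
```

```bash
python3 -m creep '[[0.15,0.06,0.5,0,0,-0.6,60],[0.15,0.06,1.1,0,0,-0.6,60],[0.15,0.06,1.7,0,0,-0.6,60],[0.15,0.06,2.2,0,0,-0.6,60],[0.15,0.06,2.2,0,0,-0.6,60]]' && python3 -m creep '[[0,0,0.5,0,0,0,60],[0,0,1,0,0,0,60],[0,0,1.31,0,0,0,60],[0,0,1.31,0,0,0,60]]' && python3 -m creep '[[0,0,0,0,0,0,30],[0,0,0,0,0,0,30],[0,0,0,0,0,0,30],[0,0,0,0,0,0,30],[0,0,0,0,0,0,30]]' && python3 -m creep '[[0,0,-0.4,0,0,0,30],[0,0,-1,0,0,0,30],[0,0,-2,0,0,0,30],[0,0,-3,0,0,0,30],[0,0,-3,0,0,0,30]]'
python3 - <<'E'
from h import *
place(spot("plate",-.055,.04)+[0,0,.03])
E
```

```text
clock: 29.55
ee_pos: [0.6748, -0.0032, 0.1406]
eef_rot: [-2.162, -2.273, 0.007]
ft_force: [-0.8, -0.2, 0.1]
opening: 0.0602
grip_force: 0.0
clock: 29.95
ee_pos: [0.6762, -0.0026, 0.0778]
eef_rot: [-2.163, -2.276, 0.002]
ft_force: [0.3, -0.4, 1.1]
opening: 0.0599
grip_force: 0.0
clock: 30.45
ee_pos: [0.6779, -0.0019, 0.0805]
eef_rot: [2.161, 2.277, 0.003]
ft_force: [-0.7, -2.5, 8.9]
opening: 0.0392
grip_force: 61.6
clock: 30.95
ee_pos: [0.6795, -0.0016, 0.237]
eef_rot: [2.156, 2.272, 0.013]
ft_force: [1.1, -0.4, -1.8]
opening: 0.0395
grip_force: 61.2
ee [ 0.6795 -0.0016  0.237 ] yaw 3.0 open 0.0395 plan [-5.68 -4.52  0.29]
```

```bash
python3 -m creep '[[-0.6,-0.4,0,0,0,0,30],[-1.3,-0.9,0,0,0,0,30],[-2,-1.5,0,0,0,0,30],[-2.7,-2.1,0,0,0,0,30],[-3.4,-2.6,0,0,0,0,30]]' && python3 -m creep '[[-0.8,-0.6,0,0,0,0,30],[-1.5,-1.2,0,0,0,0,30],[-2.28,-1.92,0,0,0,0,30],[-2.28,-1.92,0.3,0,0,0,30],[-2.28,-1.92,0.3,0,0,0,30]]' && python3 -m creep '[[0,0,0.1,0,0,0,30],[0,0,0.2,0,0,0,30],[0,0,0.3,0,0,0,30],[0,0,0.3,0,0,0,30]]'
python3 - <<'E'
from h import *
place(spot("plate",-.055,.04))
E
```

```text
clock: 31.45
ee_pos: [0.5543, -0.1792, 0.2286]
eef_rot: [2.162, 2.279, -0.0]
ft_force: [0.4, -0.5, -2.6]
opening: 0.0391
grip_force: 61.2
clock: 31.95
ee_pos: [0.4643, -0.2978, 0.2124]
eef_rot: [-2.165, -2.274, 0.001]
ft_force: [-0.8, 0.4, -1.9]
opening: 0.0392
grip_force: 61.3
clock: 32.35
ee_pos: [0.4663, -0.2961, 0.1976]
eef_rot: [-2.16, -2.28, 0.0]
ft_force: [0.1, 0.4, -1.9]
opening: 0.0393
grip_force: 61.3
ee [ 0.4663 -0.2961  0.1976] yaw 3.1 open 0.0393 plan [-0.02  0.07  0.15]
```

```bash
python3 -m creep '[[0,0.07,0.03,0,0,0,30],[0,0.07,0.06,0,0,0,30],[0,0.07,0.06,0,0,0,30]]' && python3 -m creep '[[0,0,0.03,0,0,0,30],[0,0,0.06,0,0,0,30],[0,0,0.06,0,0,0,30]]'&& python3 -m creep '[[0,0,0.02,0,0,0,30],[0,0,0.04,0,0,0,30],[0,0,0.04,0,0,0,30]]'
```

```text
clock: 32.65
ee_pos: [0.4698, -0.2967, 0.1952]
eef_rot: [-2.162, -2.279, 0.0]
ft_force: [-0.1, -0.3, -1.2]
opening: 0.0392
grip_force: 61.3
clock: 32.95
ee_pos: [0.4695, -0.2969, 0.1925]
eef_rot: [2.163, 2.279, -0.0]
ft_force: [-0.4, 0.1, -0.5]
opening: 0.0391
grip_force: 61.3
clock: 33.25
ee_pos: [0.4694, -0.2968, 0.1924]
eef_rot: [2.162, 2.277, 0.0]
ft_force: [-6.7, 3.5, 19.2]
opening: 0.0393
grip_force: 63.8
```

```bash
python3 -m creep '[[0,0,-0.03,0,0,0,30],[0,0,-0.03,0,0,0,60],[0,0,-0.03,0,0,0,60],[0,0,-0.03,0,0,0,60],[0,0,-0.03,0,0,0,60]]' && python3 -m creep '[[0,0,-0.4,0,0,0,60],[0,0,-1.2,0,0,0,60],[0,0,-2,0,0,0.6,60],[0.1,1,-2,0,0,0.6,60],[0.9,1.64,-2,0,0,0.6,60]]' && python3 -m creep '[[1,0,0,0,0,0,60],[2,0,0,0,0,0,60],[3,0,0,0,0,0,60],[4,0,0,0,0,0,60],[5,0,0,0,0,0,60]]' && python3 -m creep '[[1,0,0.2,0,0,0,60],[2,0,0.5,0,0,0,60],[2.4,0,0.7,0,0,0,60],[2.4,0,0.7,0,0,0,60],[2.4,0,0.7,0,0,0,60]]'
python3 - <<'E'
from h import *
grab((.552,.1204))
E
```

```text
clock: 33.75
ee_pos: [0.4696, -0.2968, 0.1917]
eef_rot: [-2.162, -2.279, 0.0]
ft_force: [-0.2, -0.0, 0.3]
opening: 0.06
grip_force: 0.0
clock: 34.25
ee_pos: [0.5508, -0.2512, 0.2931]
eef_rot: [2.223, 2.213, 0.002]
ft_force: [1.2, -1.4, -0.5]
opening: 0.0604
grip_force: 0.0
clock: 34.75
ee_pos: [0.5479, 0.0032, 0.2918]
eef_rot: [-2.222, -2.221, 0.0]
ft_force: [0.4, 0.2, -0.4]
opening: 0.0598
grip_force: 0.0
clock: 35.25
ee_pos: [0.5481, 0.1215, 0.2566]
eef_rot: [-2.22, -2.223, 0.001]
ft_force: [0.1, -0.6, 0.9]
opening: 0.0597
grip_force: 0.0
ee [0.5481 0.1215 0.2566] top ([0.5519, 0.1203], (39.3, 39.7), 16.3, [0.5537, 0.1224])
plan [-0.02  0.08  3.57] wz -3.24
```

```bash
python3 -m creep '[[0,0.08,0.5,0,0,-1.4,60],[-0.02,0.08,1,0,0,-2.8,60],[-0.02,0.08,1.5,0,0,-3.24,60],[-0.02,0.08,2.2,0,0,-3.24,60],[-0.02,0.08,2.2,0,0,-3.24,60]]' && python3 -m creep '[[0,0,0.5,0,0,0,60],[0,0,1,0,0,0,60],[0,0,1.37,0,0,0,60],[0,0,1.37,0,0,0,60]]' && python3 -m creep '[[0,0,0,0,0,0,30],[0,0,0,0,0,0,30],[0,0,0,0,0,0,30],[0,0,0,0,0,0,30],[0,0,0,0,0,0,30]]' && python3 -m creep '[[0,0,-0.4,0,0,0,30],[0,0,-1,0,0,0,30],[0,0,-2,0,0,0,30],[0,0,-3,0,0,0,30],[0,0,-3.3,0,0,0,30]]'
python3 - <<'E'
from h import *
place(spot("plate",0,-.045)+[0,0,.03])
E
```

```text
clock: 35.8
ee_pos: [0.5505, 0.1183, 0.1438]
eef_rot: [-1.887, -2.507, 0.007]
ft_force: [-0.8, 0.3, 0.1]
opening: 0.0601
grip_force: 0.0
clock: 36.2
ee_pos: [0.5519, 0.1192, 0.078]
eef_rot: [-1.887, -2.51, 0.003]
ft_force: [-0.4, 0.4, 0.1]
opening: 0.06
grip_force: 0.0
clock: 36.7
ee_pos: [0.5534, 0.1202, 0.0804]
eef_rot: [1.885, 2.51, 0.003]
ft_force: [-0.2, -2.2, 7.2]
opening: 0.039
grip_force: 61.2
clock: 37.2
ee_pos: [0.5539, 0.1206, 0.25]
eef_rot: [1.883, 2.508, 0.01]
ft_force: [1.5, -0.3, -1.3]
opening: 0.0391
grip_force: 60.9
ee [0.5539 0.1206 0.25  ] yaw 16.2 open 0.0391 plan [-9.4  -3.15  0.58]
```

```bash
python3 -m creep '[[-0.5,-0.17,-0.6,0,0,0,30],[-1.4,-0.47,-0.7,0,0,0,30],[-2.3,-0.77,-0.7,0,0,0,30],[-3.2,-1.07,-0.7,0,0,0,30],[-4.1,-1.37,-0.7,0,0,0,30]]' && python3 -m creep '[[-0.9,-0.3,0,0,0,0,30],[-1.8,-0.6,0,0,0,0,30],[-2.7,-0.9,0,0,0,0,30],[-3.6,-1.2,0,0,0,0,30],[-4.5,-1.5,0,0,0,0,30]]' && python3 -m creep '[[-0.8,-0.28,0,0,0,0,30],[-0.8,-0.28,0,0,0,0,30],[-0.8,-0.28,0.6,0,0,0,30],[-0.8,-0.28,0.9,0,0,0,30],[-0.8,-0.28,0.9,0,0,0,30]]'
python3 - <<'E'
from h import *
place(spot("plate",0,-.045))
E
```

```text
clock: 37.7
ee_pos: [0.5433, -0.0974, 0.2797]
eef_rot: [1.885, 2.512, 0.001]
ft_force: [0.5, 0.1, -1.4]
opening: 0.0392
grip_force: 60.9
clock: 38.2
ee_pos: [0.5339, -0.3346, 0.2796]
eef_rot: [1.886, 2.511, 0.0]
ft_force: [0.2, -0.2, -1.2]
opening: 0.0391
grip_force: 60.9
clock: 38.7
ee_pos: [0.5312, -0.3742, 0.2319]
eef_rot: [-1.884, -2.509, 0.0]
ft_force: [-0.5, 0.2, -2.4]
opening: 0.0389
grip_force: 60.8
ee [ 0.5312 -0.3742  0.2319] yaw 16.2 open 0.0389 plan [-0.03  0.06  0.84]
```

```bash
python3 -m creep '[[0,0,0.2,0,0,0,30],[0,0,0.4,0,0,0,30],[0,0,0.55,0,0,0,30],[0,0,0.68,0,0,0,30],[0,0,0.68,0,0,0,30]]' && python3 -m creep '[[0,0,0.03,0,0,0,30],[0,0,0.06,0,0,0,30],[0,0,0.06,0,0,0,30]]'&& python3 -m creep '[[0,0,0.02,0,0,0,30],[0,0,0.04,0,0,0,30],[0,0,0.04,0,0,0,30]]'
```

```text
clock: 39.2
ee_pos: [0.5318, -0.3747, 0.1984]
eef_rot: [-1.885, -2.511, 0.0]
ft_force: [0.6, 0.4, -1.5]
opening: 0.039
grip_force: 60.8
clock: 39.5
ee_pos: [0.5322, -0.375, 0.1964]
eef_rot: [1.886, 2.512, -0.0]
ft_force: [-0.6, -0.5, -1.9]
opening: 0.0394
grip_force: 60.8
clock: 39.8
ee_pos: [0.5321, -0.375, 0.1943]
eef_rot: [-1.886, -2.512, 0.0]
ft_force: [-0.2, 1.0, -1.3]
opening: 0.0392
grip_force: 60.8
```

```bash
python3 -m creep '[[0,0,0.02,0,0,0,30],[0,0,0.04,0,0,0,30],[0,0,0.04,0,0,0,30]]' && python3 -m creep '[[0,0,0.02,0,0,0,30],[0,0,0.04,0,0,0,30],[0,0,0.04,0,0,0,30]]'
```

```text
clock: 40.1
ee_pos: [0.5322, -0.375, 0.1925]
eef_rot: [1.886, 2.512, -0.0]
ft_force: [0.1, -0.3, 0.2]
opening: 0.0396
grip_force: 60.8
clock: 40.4
ee_pos: [0.5321, -0.375, 0.1924]
eef_rot: [1.885, 2.511, -0.0]
ft_force: [-5.5, 2.8, 14.0]
opening: 0.0393
grip_force: 62.8
```

```bash
python3 -m creep '[[0,0,-0.03,0,0,0,30],[0,0,-0.03,0,0,0,60],[0,0,-0.03,0,0,0,60],[0,0,-0.03,0,0,0,60],[0,0,-0.03,0,0,0,60]]' && python3 -m creep '[[0,0,-0.4,0,0,0,60],[0,0,-1.2,0,0,0,60],[0,0,-1.7,0,0,1.4,60],[0,0,-1.7,0,0,2.8,60],[0,0,-1.7,0,0,3.24,60]]' && python3 -m creep '[[1,0.3,0,0,0,0,60],[2,0.5,0,0,0,0,60],[3,0.51,0,0,0,0,60],[4,0.51,0,0,0,0,60],[4.96,0.51,0,0,0,0,60]]' && python3 -m creep '[[0,0,0.4,0,0,0,60],[0,0,0.5,0,0,0,60],[0,0,0.5,0,0,0,60],[0,0,0.5,0,0,0,60]]'
python3 - <<'E'
from h import *
grab((.557,-.1268))
E
```

```text
clock: 40.9
ee_pos: [0.5321, -0.375, 0.1916]
eef_rot: [-1.886, -2.512, 0.0]
ft_force: [0.2, 0.1, -0.4]
opening: 0.0598
grip_force: 0.0
clock: 41.4
ee_pos: [0.5325, -0.3752, 0.278]
eef_rot: [2.225, 2.215, 0.0]
ft_force: [0.9, -1.7, -0.3]
opening: 0.0597
grip_force: 0.0
clock: 41.9
ee_pos: [0.5574, -0.1263, 0.2768]
eef_rot: [-2.222, -2.221, -0.0]
ft_force: [0.2, -0.0, -0.1]
opening: 0.0597
grip_force: 0.0
clock: 42.3
ee_pos: [0.5578, -0.1291, 0.2521]
eef_rot: [2.223, 2.22, -0.0]
ft_force: [-1.0, -0.5, -0.2]
opening: 0.0597
grip_force: 0.0
ee [ 0.5578 -0.1291  0.2521] top ([0.5559, -0.1267], (39.3, 40.0), 12.8, [0.5574, -0.1243])
plan [ 0.05 -0.04  3.48] wz -2.58
```

```bash
python3 -m creep '[[0.05,-0.04,0.5,0,0,-1.4,60],[0.05,-0.04,1,0,0,-2.58,60],[0.05,-0.04,1.5,0,0,-2.58,60],[0.05,-0.04,2.2,0,0,-2.58,60],[0.05,-0.04,2.2,0,0,-2.58,60]]' && python3 -m creep '[[0,0,0.5,0,0,0,60],[0,0,1,0,0,0,60],[0,0,1.28,0,0,0,60],[0,0,1.28,0,0,0,60]]' && python3 -m creep '[[0,0,0,0,0,0,30],[0,0,0,0,0,0,30],[0,0,0,0,0,0,30],[0,0,0,0,0,0,30],[0,0,0,0,0,0,30]]' && python3 -m creep '[[0,0,-0.4,0,0,0,30],[0,0,-1,0,0,0,30],[0,0,-2,0,0,0,30],[0,0,-2.6,0,0,0,30],[0,0,-2.6,0,0,0,30]]'
python3 - <<'E'
from h import *
place(spot("tray",0,.07)+[0,0,.03])
E
```

```text
clock: 42.85
ee_pos: [0.5536, -0.1261, 0.1386]
eef_rot: [-1.956, -2.451, 0.004]
ft_force: [-1.5, 0.5, -0.1]
opening: 0.0598
grip_force: 0.0
clock: 43.25
ee_pos: [0.5554, -0.1262, 0.0777]
eef_rot: [-1.958, -2.455, 0.001]
ft_force: [-0.3, 0.6, 0.3]
opening: 0.0602
grip_force: 0.0
clock: 43.75
ee_pos: [0.5567, -0.1261, 0.0798]
eef_rot: [1.956, 2.454, 0.001]
ft_force: [-0.4, -0.7, 7.0]
opening: 0.0392
grip_force: 61.1
clock: 44.25
ee_pos: [0.5578, -0.1261, 0.2134]
eef_rot: [1.953, 2.451, 0.006]
ft_force: [1.5, -0.9, -1.7]
opening: 0.0388
grip_force: 60.7
ee [ 0.5578 -0.1261  0.2134] yaw 12.9 open 0.0388 plan [10.21  1.96  2.01]
```

```bash
python3 -m creep '[[0.9,0.17,0,0,0,0,30],[1.8,0.34,0,0,0,0,30],[2.7,0.52,0,0,0,0,30],[3.6,0.69,0,0,0,0,30],[4.5,0.86,0,0,0,0,30]]' && python3 -m creep '[[0.9,0.17,0,0,0,0,30],[1.8,0.34,0,0,0,0,30],[2.7,0.52,0,0,0,0,30],[3.6,0.69,0,0,0,0,30],[4.5,0.86,0,0,0,0,30]]' && python3 -m creep '[[0.8,0.16,0,0,0,0,30],[1.21,0.24,0,0,0,0,30],[1.21,0.24,0.6,0,0,0,30],[1.21,0.24,1.2,0,0,0,30],[1.21,0.24,1.5,0,0,0,30]]' && python3 -m creep '[[0,0,0,0,0,0,30],[0,0,0.2,0,0,0,30],[0,0,0.2,0,0,0,30],[0,0,0.2,0,0,0,30]]'
python3 - <<'E'
from h import *
place(spot("tray",0,.07))
E
```

```text
clock: 44.75
ee_pos: [0.5467, 0.1049, 0.2077]
eef_rot: [-1.958, -2.456, 0.0]
ft_force: [1.0, 0.3, -0.8]
opening: 0.0394
grip_force: 60.7
clock: 45.25
ee_pos: [0.5384, 0.334, 0.2076]
eef_rot: [-1.958, -2.457, 0.001]
ft_force: [1.4, -0.9, -0.8]
opening: 0.0391
grip_force: 60.7
clock: 45.75
ee_pos: [0.5358, 0.3934, 0.1297]
eef_rot: [-1.956, -2.457, 0.006]
ft_force: [-0.3, -0.9, -1.3]
opening: 0.0396
grip_force: 60.7
clock: 46.15
ee_pos: [0.5375, 0.3939, 0.1235]
eef_rot: [1.958, 2.457, 0.001]
ft_force: [0.4, -0.2, -2.0]
opening: 0.0398
grip_force: 60.7
ee [0.5375 0.3939 0.1235] yaw 12.9 open 0.0398 plan [-0.03  0.06  0.83]
```

```bash
python3 -m creep '[[0,0.04,0.25,0,0,0,30],[0,0.04,0.5,0,0,0,30],[0,0.04,0.65,0,0,0,30],[0,0.04,0.72,0,0,0,30],[0,0.04,0.72,0,0,0,30]]' && python3 -m creep '[[0,0,0.03,0,0,0,30],[0,0,0.06,0,0,0,30],[0,0,0.08,0,0,0,30],[0,0,0.08,0,0,0,30]]'
```

```text
clock: 46.65
ee_pos: [0.5388, 0.3941, 0.0859]
eef_rot: [-1.958, -2.457, 0.002]
ft_force: [-0.2, -0.3, -1.4]
opening: 0.0394
grip_force: 60.7
clock: 47.05
ee_pos: [0.5393, 0.3945, 0.0839]
eef_rot: [1.958, 2.457, 0.002]
ft_force: [-1.6, -0.5, 4.9]
opening: 0.0392
grip_force: 61.2
```

```bash
python3 -m creep '[[0,0,0,0,0,0,60],[0,0,0,0,0,0,60],[0,0,0,0,0,0,60],[0,0,-0.3,0,0,0,60],[0,0,-1,0,0,0,60]]' && python3 -m creep '[[0,0,-0.8,0,0,1.4,60],[0,0,-1.6,0,0,2.58,60],[0,0,-2.4,0,0,2.58,60],[0,0,-2.4,0,0,2.58,60]]' && python3 -m creep '[[-0.9,0.1,0,0,0,0,60],[-1.9,0.2,0,0,0,0,60],[-2.9,0.3,0,0,0,0,60],[-3.9,0.33,0,0,0,0,60],[-4.9,0.33,0,0,0,0,60]]' && python3 -m creep '[[-1,0,0,0,0,0,60],[-2,0,0,0,0,0,60],[-2.74,0,0,0,0,0,60],[-2.74,0,0,0,0,0,60],[-2.74,0,0,0,0,0,60]]'
python3 - <<'E'
from h import *
grab((.5555,.0128))
E
```

```text
clock: 47.55
ee_pos: [0.5378, 0.3933, 0.1303]
eef_rot: [-1.957, -2.456, 0.009]
ft_force: [-0.2, -0.9, -0.1]
opening: 0.0597
grip_force: 0.0
clock: 47.95
ee_pos: [0.5408, 0.3955, 0.2592]
eef_rot: [2.22, 2.22, 0.015]
ft_force: [0.1, 0.1, -0.1]
opening: 0.0596
grip_force: 0.0
clock: 48.45
ee_pos: [0.5554, 0.1479, 0.2522]
eef_rot: [-2.221, -2.222, 0.001]
ft_force: [0.4, 0.3, -0.1]
opening: 0.06
grip_force: 0.0
clock: 48.95
ee_pos: [0.5555, 0.012, 0.2525]
eef_rot: [-2.223, -2.219, 0.0]
ft_force: [-0.1, 0.4, 0.3]
opening: 0.0601
grip_force: 0.0
ee [0.5555 0.012  0.2525] top ([0.5743, 0.0228], (48.0, 30.5), 0.0, None)
plan [0.22 0.38 3.49] wz -0.02
```

Run:
```python
from h import *
w,c,s=snap("wrist","w8"); sc,c2,_=snap("scene")
cv2.imwrite("pics/z8.png",np.hstack([w,sc[:,100:340]])[:,:,::-1])
```

```text
(no output)
```

View pics/z8.png

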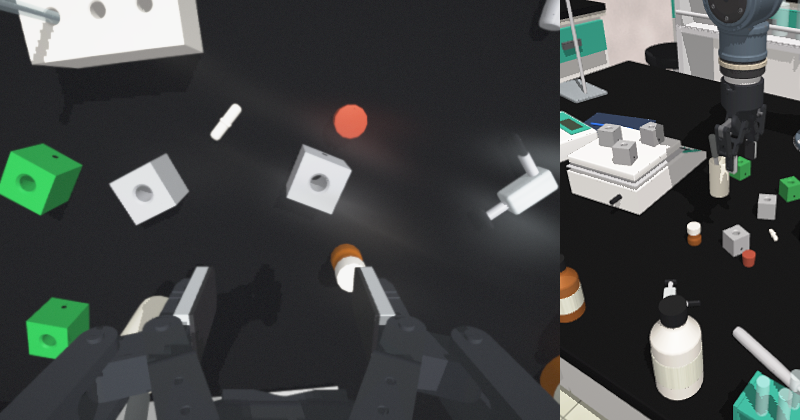

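Run:
```python
from h import *
w,c,s=snap("wrist"); r=top(w,c,(319,181)); r=top(w,c,proj(c,[*r[0],.042])[0]); print(r); print(plan(s,[*r[0],.024],GR),(yaw(s)-r[2])/5)
print("stopper",onz(c,(350,121),.026),"jar",onz(c,(349,270),.045))
print(top(w,c,(144,193)))
```

```text
([0.5836, 0.0215], (40.1, 39.6), -21.3, [0.5843, 0.0233])
[0.15 0.56 3.49] 4.275738459372787
stopper [0.60936279 0.07039001 0.026     ] jar [ 0.61239523 -0.05406759  0.045     ]
([0.4401, 0.0129], (39.9, 39.4), 26.2, [0.4405, 0.0165])
```

```bash
python3 -m creep '[[0.15,0.56,0.5,0,0,1.4,60],[0.15,0.56,1,0,0,2.8,60],[0.15,0.56,1.5,0,0,4.28,60],[0.15,0.56,2.2,0,0,4.28,60],[0.15,0.56,2.2,0,0,4.28,60]]' && python3 -m creep '[[0,0,0.5,0,0,0,60],[0,0,1,0,0,0,60],[0,0,1.28,0,0,0,60],[0,0,1.28,0,0,0,60]]' && python3 -m creep '[[0,0,0,0,0,0,30],[0,0,0,0,0,0,30],[0,0,0,0,0,0,30],[0,0,0,0,0,0,30],[0,0,0,0,0,0,30]]' && python3 -m creep '[[0,0,-0.4,0,0,0,30],[0,0,-1,0,0,0,30],[0,0,-2,0,0,0,30],[0,0,-2.6,0,0,0,30],[0,0,-2.6,0,0,0,30]]'
python3 - <<'E'
from h import *
place(spot("tray",0,0)+[0,0,.03])
E
```

```text
clock: 49.65
ee_pos: [0.5812, 0.0215, 0.1388]
eef_rot: [-2.59, -1.771, 0.01]
ft_force: [-1.2, 0.2, -0.2]
opening: 0.0602
grip_force: 0.0
clock: 50.05
ee_pos: [0.5832, 0.0211, 0.0784]
eef_rot: [-2.593, -1.772, 0.003]
ft_force: [0.3, 0.4, 0.2]
opening: 0.06
grip_force: 0.0
clock: 50.55
ee_pos: [0.5846, 0.0206, 0.0806]
eef_rot: [2.594, 1.77, 0.004]
ft_force: [-1.0, 0.9, 6.4]
opening: 0.0395
grip_force: 61.3
clock: 51.05
ee_pos: [0.5858, 0.0204, 0.2144]
eef_rot: [2.591, 1.768, 0.011]
ft_force: [0.4, -0.1, -1.4]
opening: 0.0392
grip_force: 60.9
ee [0.5858 0.0204 0.2144] yaw -21.4 open 0.0392 plan [ 5.27 -3.14  2.04]
```

```bash
python3 -m creep '[[0.8,-0.48,0,0,0,0,30],[1.6,-0.96,0,0,0,0,30],[2.4,-1.43,0,0,0,0,30],[3.2,-1.9,0,0,0,0,30],[4,-2.38,0,0,0,0,30]]' && python3 -m creep '[[0.8,-0.48,0,0,0,0,30],[1.27,-0.76,0,0,0,0,30],[1.27,-0.76,0,0,0,0,30],[1.27,-0.76,0.8,0,0,0,30],[1.27,-0.76,1.6,0,0,0,30]]' && python3 -m creep '[[0,0,0,0,0,0,30],[0,0,0,0,0,0,30],[0,0,0,0,0,0,30]]'
python3 - <<'E'
from h import *
place(spot("tray",0,0))
E
```

```text
clock: 51.55
ee_pos: [0.545, 0.2516, 0.2085]
eef_rot: [-2.595, -1.77, 0.001]
ft_force: [0.8, 0.4, -1.2]
opening: 0.0393
grip_force: 61.0
clock: 52.05
ee_pos: [0.534, 0.323, 0.1287]
eef_rot: [2.595, 1.771, 0.004]
ft_force: [0.5, -1.0, -2.9]
opening: 0.0397
grip_force: 61.1
clock: 52.35
ee_pos: [0.5347, 0.3231, 0.1309]
eef_rot: [2.596, 1.77, 0.004]
ft_force: [0.3, -0.2, -1.7]
opening: 0.0396
grip_force: 60.9
ee [0.5347 0.3231 0.1309] yaw -21.4 open 0.0396 plan [0.01 0.04 0.98]
```

Then descend to contact near TCP 0.0845.

```bash
python3 -m creep '[[0,0.04,0.25,0,0,0,30],[0,0.04,0.5,0,0,0,30],[0,0.04,0.75,0,0,0,30],[0,0.04,0.87,0,0,0,30],[0,0.04,0.87,0,0,0,30]]' && python3 -m creep '[[0,0,0.03,0,0,0,30],[0,0,0.06,0,0,0,30],[0,0,0.08,0,0,0,30],[0,0,0.08,0,0,0,30]]'
```

```text
clock: 52.85
ee_pos: [0.535, 0.322, 0.0849]
eef_rot: [-2.595, -1.77, 0.002]
ft_force: [-1.3, 0.3, -1.8]
opening: 0.0393
grip_force: 61.3
clock: 53.25
ee_pos: [0.5352, 0.3221, 0.0845]
eef_rot: [-2.595, -1.77, -0.002]
ft_force: [-9.5, -6.5, 33.5]
opening: 0.0392
grip_force: 65.8
```

```bash
python3 -m creep '[[0,0,-0.05,0,0,0,30],[0,0,-0.05,0,0,0,60],[0,0,-0.05,0,0,0,60],[0,0,-0.05,0,0,0,60],[0,0,-0.6,0,0,0,60]]' && python3 -m creep '[[0,0,-0.9,0,0,-1.4,60],[0,0,-1.8,0,0,-2.8,60],[0,0,-2.7,0,0,-4.28,60],[0,0,-2.8,0,0,-4.28,60]]' && python3 -m creep '[[-0.9,0,0,0,0,0,60],[-1.9,0,0,0,0,0,60],[-2.9,0,0,0,0,0,60],[-3.8,-0.3,0,0,0,0,60],[-4.6,-0.8,0,0,0,0,60]]' && python3 -m creep '[[-0.7,-0.6,0,0,0,0,60],[-1.58,-1.1,0,0,0,0,60],[-1.58,-1.1,0,0,0,0,60],[-1.58,-1.1,0,0,0,0,60],[-1.58,-1.1,0,0,0,0,60]]'
python3 - <<'E'
from h import *
grab((.44,.0129))
E
```

```text
clock: 53.75
ee_pos: [0.5337, 0.3212, 0.1079]
eef_rot: [-2.595, -1.77, 0.011]
ft_force: [-0.3, 0.3, -0.3]
opening: 0.06
grip_force: 0.0
clock: 54.15
ee_pos: [0.5372, 0.3233, 0.2571]
eef_rot: [2.216, 2.224, 0.013]
ft_force: [0.2, 0.2, -0.3]
opening: 0.06
grip_force: 0.0
clock: 54.65
ee_pos: [0.4955, 0.0902, 0.2502]
eef_rot: [-2.223, -2.219, 0.001]
ft_force: [0.4, 0.3, 0.0]
opening: 0.0599
grip_force: 0.0
clock: 55.15
ee_pos: [0.441, 0.0136, 0.2512]
eef_rot: [-2.222, -2.221, -0.0]
ft_force: [0.3, 0.2, 0.0]
opening: 0.0598
grip_force: 0.0
ee [0.441  0.0136 0.2512] top ([0.4398, 0.013], (39.8, 39.7), 26.1, [0.4411, 0.0155])
plan [-0.01 -0.03  3.46] wz -5.22
```

```bash
python3 -m creep '[[0,-0.03,0.5,0,0,-1.4,60],[0,-0.03,1,0,0,-2.8,60],[-0.01,-0.03,1.5,0,0,-4.2,60],[-0.01,-0.03,2.2,0,0,-5.22,60],[-0.01,-0.03,2.2,0,0,-5.22,60]]' && python3 -m creep '[[0,0,0.5,0,0,0,60],[0,0,1,0,0,0,60],[0,0,1.25,0,0,0,60],[0,0,1.25,0,0,0,60]]' && python3 -m creep '[[0,0,0,0,0,0,30],[0,0,0,0,0,0,30],[0,0,0,0,0,0,30],[0,0,0,0,0,0,30],[0,0,0,0,0,0,30]]' && python3 -m creep '[[0,0,-0.4,0,0,0,30],[0,0,-1,0,0,1.5,30],[0,0,-2,0,0,3,30],[0,0,-2.6,0,0,4.5,30],[0,0,-2.6,0,0,5.8,30]]' && python3 -m creep '[[0,0,0,0,0,0,30],[0,0,0,0,0,0,30]]'
python3 - <<'E'
from h import *
place(spot("tray",0,-.066)+[0,0,.03])
E
```

```text
clock: 55.7
ee_pos: [0.4371, 0.0137, 0.138]
eef_rot: [-1.655, -2.663, 0.006]
ft_force: [0.2, -0.1, 0.2]
opening: 0.06
grip_force: 0.0
clock: 56.1
ee_pos: [0.4389, 0.0134, 0.0785]
eef_rot: [-1.663, -2.663, 0.002]
ft_force: [-0.5, 0.7, 0.5]
opening: 0.06
grip_force: 0.0
clock: 56.6
ee_pos: [0.4399, 0.013, 0.0802]
eef_rot: [1.662, 2.664, 0.003]
ft_force: [-1.0, 1.0, 6.9]
opening: 0.0393
grip_force: 61.2
clock: 57.1
ee_pos: [0.4411, 0.0128, 0.2137]
eef_rot: [2.279, 2.154, 0.009]
ft_force: [0.3, -0.3, -2.1]
opening: 0.0392
grip_force: 60.9
clock: 57.3
ee_pos: [0.4386, 0.0127, 0.2089]
eef_rot: [-2.273, -2.168, 0.0]
ft_force: [-0.6, -0.3, -2.7]
opening: 0.0399
grip_force: 60.9
ee [0.4386 0.0127 0.2089] yaw -2.7 open 0.0399 plan [4.97 1.67 1.94]
```

```bash
python3 -m creep '[[0.5,0.6,0,0,0,0,30],[1.3,1.2,0,0,0,0,30],[2.2,1.67,0,0,0,0,30],[3.1,1.67,0,0,0,0,30],[4,1.67,0,0,0,0,30]]' && python3 -m creep '[[0.97,0,0,0,0,0,30],[0.97,0,0,0,0,0,30],[0.97,0,0.6,0,0,0,30],[0.97,0,1.2,0,0,0,30],[0.97,0,1.5,0,0,0,30]]' && python3 -m creep '[[0,0,0,0,0,0,30],[0,0,0,0,0,0,30],[0,0,0,0,0,0,30]]'
python3 - <<'E'
from h import *
place(spot("tray",0,-.066))
E
```

```text
clock: 57.8
ee_pos: [0.5326, 0.2098, 0.2074]
eef_rot: [-2.274, -2.167, 0.003]
ft_force: [1.4, -1.3, -0.9]
opening: 0.0392
grip_force: 61.1
clock: 58.3
ee_pos: [0.5333, 0.2558, 0.1305]
eef_rot: [-2.273, -2.167, 0.008]
ft_force: [-0.6, -0.6, -2.0]
opening: 0.0392
grip_force: 61.0
clock: 58.6
ee_pos: [0.5355, 0.2567, 0.1348]
eef_rot: [2.276, 2.165, 0.002]
ft_force: [-0.2, 0.0, -2.1]
opening: 0.0392
grip_force: 61.0
ee [0.5355 0.2567 0.1348] yaw -2.9 open 0.0392 plan [ 0.01 -0.04  1.06]
```

```bash
python3 -m creep '[[0,-0.04,0.25,0,0,0,30],[0,-0.04,0.5,0,0,0,30],[0,-0.04,0.75,0,0,0,30],[0,-0.04,0.95,0,0,0,30],[0,-0.04,0.95,0,0,0,30]]' && python3 -m creep '[[0,0,0.03,0,0,0,30],[0,0,0.06,0,0,0,30],[0,0,0.07,0,0,0,30],[0,0,0.07,0,0,0,30]]'
```

```text
clock: 59.1
ee_pos: [0.5327, 0.2566, 0.0852]
eef_rot: [-2.277, -2.164, 0.002]
ft_force: [0.4, -0.4, -1.8]
opening: 0.0392
grip_force: 61.0
clock: 59.5
ee_pos: [0.533, 0.2568, 0.0842]
eef_rot: [2.277, 2.164, 0.001]
ft_force: [-3.6, -1.7, 10.4]
opening: 0.0393
grip_force: 62.5
```

```bash
python3 -m creep '[[0,0,-0.03,0,0,0,30],[0,0,-0.03,0,0,0,60],[0,0,-0.03,0,0,0,60],[0,0,-0.03,0,0,0,60],[0,0,-0.5,0,0,0,60]]' && python3 -m creep '[[0,0,-0.9,0,0,0,60],[0,0,-1.8,0,0,0,60],[0,0,-2.8,0,0,0,60],[-0.4,0,-3.8,0,0,0,60],[-1,0,-4.6,0,0,0,60]]' && python3 -m creep '[[0,0,-1,0,0,0,60],[0,0,-1,0,0,0,60],[0,0,-1,0,0,0,60]]'
python3 - <<'E'
from h import *
w,c,s=snap("wrist","w9"); sd=snap("side")[0]; sc=snap("scene")[0]
print(s["ee_pos"],s["clock"])
a=np.hstack([cv2.resize(w[:,150:450],(210,294)),sd[126:420,150:560]]); b=np.zeros((294,620,3),np.uint8); b[:]=sc[60:354,0:620] if sc.shape[1]>=620 else np.pad(sc[60:354],((0,0),(0,60),(0,0)))
cv2.imwrite("pics/z9.png",np.vstack([a,b])[:,:,::-1])
for b,z in (((.5393,.394),.046),((.5352,.322),.046),((.533,.2568),.046)):
    try:
        r=top(w,c,proj(c,[*b,z])[0],z); print(r)
    except Exception as e: print(e)
E
```

```text
clock: 60.0
ee_pos: [0.5314, 0.256, 0.1054]
eef_rot: [-2.276, -2.163, 0.008]
ft_force: [0.8, -0.3, 0.0]
opening: 0.06
grip_force: 0.0
clock: 60.5
ee_pos: [0.5305, 0.2096, 0.3372]
eef_rot: [2.275, 2.167, 0.003]
ft_force: [1.4, -0.4, -0.2]
opening: 0.06
grip_force: 0.0
clock: 60.8
ee_pos: [0.531, 0.209, 0.3859]
eef_rot: [2.277, 2.163, 0.004]
ft_force: [-0.2, -0.7, -0.3]
opening: 0.0598
grip_force: 0.0
[0.53099315 0.20899847 0.38594316] 60.8
([0.5393, 0.3702], (68.0, 20.5), 0.0, None)
([0.5356, 0.3224], (40.3, 41.2), -21.5, [0.5358, 0.3226])
([0.5333, 0.2568], (40.3, 40.8), -3.3, [0.5336, 0.2577])
```

View pics/z9.png

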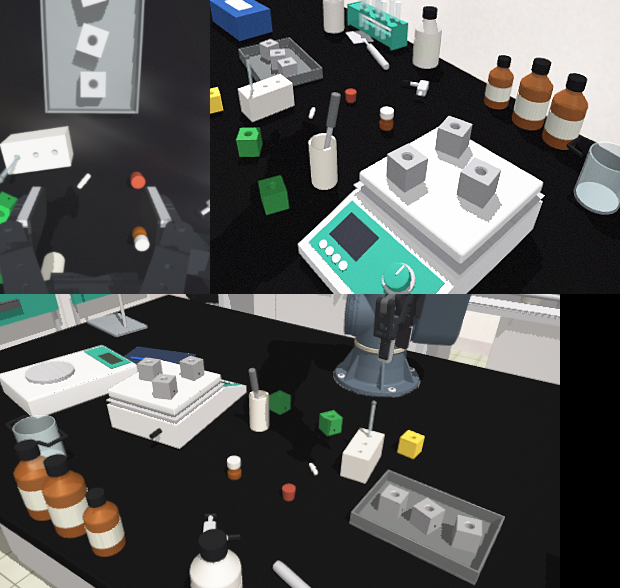

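```bash
python3 -c "
from cell import finish_job
print(finish_job())"
```

```text
the job is handed in; nothing more can be done
None
```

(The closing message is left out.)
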